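Empty the sinker tub by rocking it, and sort the weights

ROBOT

A 6-joint arm with a two-finger parallel gripper is mounted at the origin on the work surface. World frame = base frame: x ahead of the robot, y to its left, z up, the work surface at z = 0. Lengths are in m, angles in degrees, forces in N, time in s.
With the tool pointing down it reaches from about 0.375 to 0.9 m from the base axis. Payload 3.1 kg.
Tool frame: the origin (TCP) lies on the centre line of the jaws, within the pads' length; the fingertips stand 22 mm ahead of it and the grasp point (between the pads) lies 3 mm ahead of it; y points along the fingers, z is the direction in which the jaws open and shut, and the axes are right-handed (so a half turn about y gives the same grasp; the last joint's range is limited). The gripper opens to 87 mm and grips with 3 to 60 N. Pads are 19 mm wide; open, the fingers measure 117 mm over their backs; the gripper's body (75 mm by 190 mm) begins 51 mm behind the grasp point.
Start: joints at [-78.18, 30.224, 82.088, -0, 67.689, -10.227], TCP at [0.235, -0.579, 0.245] pointing down, gripper open.
Joint ranges: [-176.69, 176.69], [-43.24, 126.21], [12.49, 139.97], [-82, 262], [0, 151.66], [-163.58, 163.58]. Speed limits (degrees/s): [159.86, 159.86, 180, 180, 180, 180].

INTERFACE

Orientations are given as a 3x3 rotation matrix whose columns are the frame's x, y, z axes.
In Python, from rig import bot gives the robot as it stands.
- The arm moves only by the tool jog_arm, never from a script. Its argument "motion" is one flat list of numbers, 6 for each row, row after row: the shift along the tool's x, y, z in mm, then the turn, a rotation vector about the tool's x, y, z in degrees. A call has 1 to 20 rows; each row is the pose to reach, as a shift and turn from the pose commanded when the call began, along the tool's axes at that moment; what a row does not reach only later rows make up. A row lasts 1/8 s, in which the tool goes at most 62.5 mm and 10.7 degrees, less where a joint would pass 70% of its speed; a pose out of reach is approached as far as the arm can. A call with a gripper value outside its range is refused whole. "gripper" is the opening, from 0 (shut) to 1 (fully open), set as the call begins (left out, the last holds). The fingers move at their own pace and stop on an object; the grip force is fixed at half the most. Time passes only in rows, so rows that repeat a pose let the fingers close. It gives the time, the measured TCP pose, the force and the opening at its end, in the units of the state.
- bot.read_state(): the state, without advancing time (a new reading comes with each control period).
- bot.capture(name): name is "scene" or "side" or "wrist"; returns (picture, depth): 420x560x3 uint8, red, green, blue; 420x560 float32, m along the optical axis (not along the pixel's ray), 0 where there is no reading.
- bot.get_calibration(name): a dict with "mtx" (3x3 intrinsics, pixels), "pose" (4x4, takes a point from camera to world coordinates); the wrist camera has in their place "hand_eye" (4x4, takes a point from camera to tool coordinates, whose origin is the TCP and whose axes are the tool frame's). Camera axes: x right, y up, looking along -z (the intrinsics and any distortion apply to the point x, -y, -z); pixel columns grow to the right and rows downward; lengths in m; the calibration is good to about 2 mm. A picture is of the moment at which its call begins: read the wrist's pose just before it. get_calibration takes no time and is no camera call.
- bot.hand_in(): hands the job in, once; it reports no verdict.
The state is a dict: "time_s": time; "joint_positions": joint angles; "qvel": joint speeds; "tau": joint torques, N m; "position": TCP position; "tcp_rot": TCP orientation; "force": force on the tool from outside, world axes, zero at the start; "moment": the same for the moment, N m; "opening": opening from 0.0 (shut) to 1.0 (fully open).
Only numpy, scipy, OpenCV 4.12 (cv2) and the standard library are available. Lean on these libraries where they do the work, as an engineer would, in place of code of your own. Each camera call takes 0.05 s, during which the arm holds its last target.

TASK

Sort the fishing weights into their trays: take the white lid off the heavy blue tub and park it flat in the dark wooden lid stand, then rock the tub forward on its base edge, without ever lifting it off the pine step, until all its steel balls have rolled into the black tray. Stand the tub upright on the step again and put its lid back on fully home, and lay every orange bar weight lying about the shelf in the green tray. Leave the other gear where it is.

Things in the scene. Friction and masses are not known exactly. Their poses are not given: they have to be found in the camera images.
- tub_bar (a point): Middle of the steel grip bar behind the heavy blue tub: round, 12 mm thick, 72 mm long, level, along the tub's y, on two end brackets, 34 mm clear of the tub wall. Axes are the tub's: x = pour direction (away from the bar), z = up out of the tub. The bar lies 85 mm behind the tub's middle, 100 mm above its underside and 148 mm behind the edge it rocks on.
- tub_foot (a point): Middle of the tub's base edge on the pour side, the edge to rock on, at the underside; starts at 60 mm height, on the step; tub axes. The base plate is 110 x 100 x 10 mm, 63 mm ahead of the tub's middle and 47 mm behind. Balls roll out a little past 90 degrees of rocking; at about 107 degrees the front wall meets the step and the tub lies there by itself.
- tub_rim (a point): Centre of the square mouth of the blue steel tub (about 1.3 kg), level with the top of its walls, 105 mm above its underside; tub axes. Walls 90 x 90 mm outside, 82 x 82 mm inside; it holds 2 to 4 steel balls.
- lid_grip (a point): Grip point on the red handle of the white loose lid. Handle 14 mm along x, 50 mm along y, 36 mm tall; the point is on the lid's middle, 13 mm below the handle's top, 22 mm above the plate, 35 mm above the lid's underside; z up. Plate 98 x 98 x 5 mm, below it a 76 x 76 x 8 mm plug that drops into the tub's mouth with 3 mm play. 0.12 kg; starts on the tub.
- lid_seat (a point): Centre of the underside of the lid's plate (27 mm below the grip point, on top of the plug); with the lid home it coincides with tub_rim.
- lid_stand: Fixed dark wooden shallow holder for the lid, 124 x 124 mm outside, 112 x 112 mm inside, 20 mm tall, inner floor 6 mm high; origin at the centre of its underside, on the shelf. A parked lid rests on its plug, its grip point 41 mm above this origin.
- step: Fixed slatted pine step on which the tub stands: 200 mm along x (pour direction), 150 mm along y, 60 mm high; origin at the centre of its underside. The tub's middle starts about 24 mm behind its centre.
- ball_tray: Fixed black open tray for the balls, on the shelf against the step's pour side: 180 mm along x (same direction as the pour), 160 mm along y, 40 mm high, walls and floor 4 mm; origin at the centre of its underside.
- bar_tray: Fixed green open tray for the bar weights: 168 mm along x, 158 mm along y, 32 mm high, walls and floor 4 mm; origin at the centre of its underside.
- ball0_center (a point): Centre of steel ball weight 0, 24 mm diameter, 56 g; starts inside the tub. Absent in some runs.
- ball1_center (a point): Centre of steel ball weight 1, 24 mm diameter, 56 g; starts inside the tub. Absent in some runs.
- ball2_center (a point): Centre of steel ball weight 2, 24 mm diameter, 56 g; starts inside the tub. Absent in some runs.
- ball3_center (a point): Centre of steel ball weight 3, 24 mm diameter, 56 g; starts inside the tub. Absent in some runs.
- bar0_c (a point): Centre of orange bar weight 0, a block 60 mm along x, 24 mm along y, 24 mm tall, 0.2 kg, lying loose on the shelf. Absent in some runs.
- bar1_c (a point): Centre of orange bar weight 1, a block 60 mm along x, 24 mm along y, 24 mm tall, 0.2 kg, lying loose on the shelf. Absent in some runs.
- bar2_c (a point): Centre of orange bar weight 2, a block 60 mm along x, 24 mm along y, 24 mm tall, 0.2 kg, lying loose on the shelf. Absent in some runs.
- bar3_c (a point): Centre of orange bar weight 3, a block 60 mm along x, 24 mm along y, 24 mm tall, 0.2 kg, lying loose on the shelf. Absent in some runs.
- multitool: Closed stainless steel multitool, 100 x 32 x 18 mm; origin at the centre of its underside. Bystander.
- jar: Glass jar of brass-coloured swivels, 53 mm wide, 67 mm tall; origin at the centre of its underside. Bystander.
- spool: Line spool lying flat, 64 mm wide, 32 mm tall; origin at the centre of its underside. Bystander.
There are look-alikes about, which are no part of the job. Leave any pink or purple look-alike of the part that bears bar1_c alone.

How it is judged:
By the outcome, as a careful person would: the job done as asked, in the order asked, and still so for the second after the job is handed in, with the robot touching nothing.
Of ball0, ball1, ball2, ball3 only 2 to 4 are there at a start; the rules pass over those that are not, and their reading is None.
Of bar0, bar1, bar2, bar3 only 2 to 4 are there at a start; the rules pass over those that are not, and their reading is None.
At some moment in a run one of bar0, bar1, bar2, bar3 may be knocked a few centimetres aside while the robot is not near it.
Once in a run the grip may slacken for a moment while it holds something.
It also fails if it takes over 210 s, if anything falls off the work surface, if the arm or the gripper's body presses on something with over 40 N, if the wrist force passes 120 N, or if a joint passes its speed limit or range.

## Working session

There is one attempt and no reset: what is moved stays moved. The work goes in short steps, Python scripts to look and compute and a tool call to move; the robot and the scene stay as the last step left them, time stands still between calls to the robot, and variables do not carry over. Pictures are saved under pics/ and viewed, and the job is handed in when it is done.

Besides the shell and the picture viewer there is one more tool, called after ">>>" as a command line: name --argument value ..., lists and objects as JSON in quotes. jog_arm: Moves the arm, as the interface text tells. Its arguments: {"type":"object","properties":{"motion":{"type":"array","items":{"type":"number"}},"gripper":{"type":"number"}},"required":["motion"]}

```bash
ls; mkdir -p pics; python3 - <<'E'
from rig import bot
import cv2,numpy as np
s=bot.read_state()
for k in s: print(k,np.round(s[k],3).tolist())
for n in ["scene","side","wrist"]:
    p,d=bot.capture(n); cv2.imwrite(f"pics/{n}0.png",p[:,:,::-1]); np.save(f"pics/{n}0.npy",d)
    c=bot.get_calibration(n); print(n,{k:np.round(v,4).tolist() if not isinstance(v,str) else v for k,v in c.items()})
E
```

```text
pics
time_s 0.0
joint_positions [-78.181, 30.28, 82.159, -0.0, 67.687, -10.228]
qvel [-0.086, -0.099, -0.03, -0.026, 0.04, 0.041]
tau [-0.0, -44.005, -17.659, 0.063, 0.058, -0.0]
position [0.234, -0.579, 0.244]
tcp_rot [[-0.927, -0.0, 0.375], [-0.375, 0.002, -0.927], [-0.0, -1.0, -0.002]]
force [-0.274, 0.942, 0.211]
moment [-0.03, 0.022, 0.037]
opening 1.002
scene {'mtx': [[492.2019, 0.0, 280.3803], [0.0, 492.2019, 209.7446], [0.0, 0.0, 1.0]], 'pose': [[-0.0132, -0.6759, 0.7368, 1.3473], [0.9998, -0.0209, -0.0013, 0.0368], [0.0163, 0.7367, 0.6761, 0.9289], [0.0, 0.0, 0.0, 1.0]]}
side {'mtx': [[423.1598, 0.0, 281.9595], [0.0, 423.1598, 206.3096], [0.0, 0.0, 1.0]], 'pose': [[-0.9984, 0.0237, -0.0513, 0.4225], [-0.0542, -0.6568, 0.7521, 0.9199], [-0.0159, 0.7537, 0.657, 0.9081], [0.0, 0.0, 0.0, 1.0]]}
wrist {'mtx': [[294.6717, 0.0, 279.484], [0.0, 294.6717, 215.1322], [0.0, 0.0, 1.0]], 'hand_eye': [[0.0006, -0.969, -0.247, -0.0666], [0.0001, 0.247, -0.969, -0.1391], [1.0, 0.0006, 0.0002, -0.0003], [0.0, 0.0, 0.0, 1.0]]}
```

View pics/scene0.png

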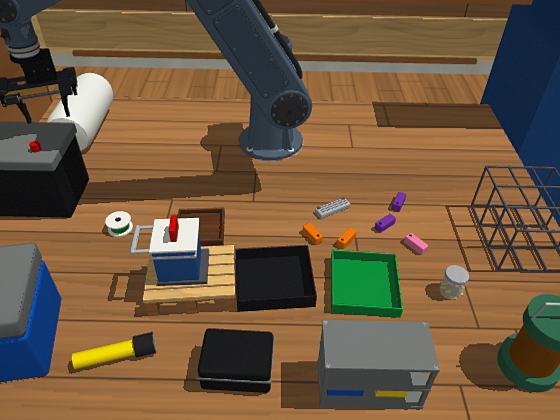

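View pics/side0.png

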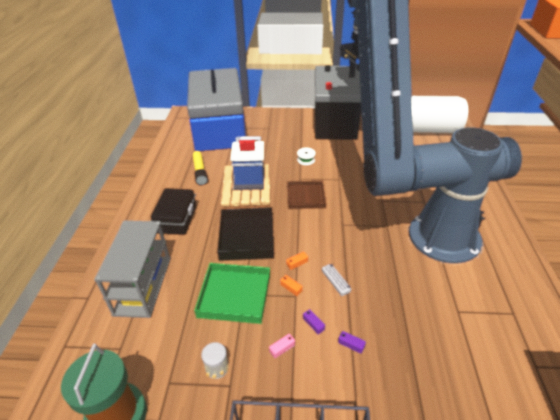

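View pics/wrist0.png

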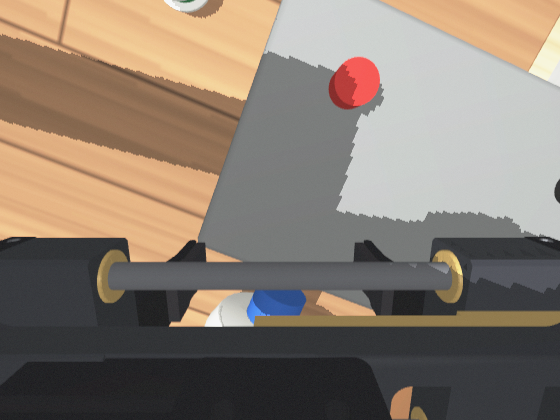

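```bash
cat > h.py <<'E'
import cv2,numpy as np
from rig import bot
def cal(n,st=None):
    c=bot.get_calibration(n); K=np.array(c['mtx'])
    if 'pose' in c: T=np.array(c['pose'])
    else:
        T=np.eye(4);T[:3,:3]=st['tcp_rot'];T[:3,3]=st['position'];T=T@np.array(c['hand_eye'])
    return K,T
def shot(n,tag):
    st=bot.read_state(); p,d=bot.capture(n); cv2.imwrite(f"pics/{n}{tag}.png",p[:,:,::-1])
    np.savez(f"pics/{n}{tag}.npz",p=p,d=d,R=st['tcp_rot'],t=st['position'])
    return load(n,tag)
def load(n,tag):
    z=np.load(f"pics/{n}{tag}.npz"); K,T=cal(n,dict(tcp_rot=z['R'],position=z['t']))
    return z['p'],z['d'],K,T
def rays(uv,K,T):
    uv=np.atleast_2d(uv).astype(float)
    d=np.c_[(uv[:,0]-K[0,2])/K[0,0],-(uv[:,1]-K[1,2])/K[1,1],-np.ones(len(uv))]
    return T[:3,3],d@T[:3,:3].T
def plane(uv,z,K,T):
    o,d=rays(uv,K,T); return o+d*((z-o[2])/d[:,2])[:,None]
def cloud(d,K,T):
    v,u=np.mgrid[:d.shape[0],:d.shape[1]]
    o,r=rays(np.c_[u.ravel(),v.ravel()],K,T); P=o+r*d.ravel()[:,None]
    return P.reshape(*d.shape,3)
def proj(P,K,T):
    c=(np.atleast_2d(P)-T[:3,3])@T[:3,:3]
    return np.c_[K[0,0]*c[:,0]/-c[:,2]+K[0,2],K[1,1]*-c[:,1]/-c[:,2]+K[1,2]]
def hsv(p): return cv2.cvtColor(p,cv2.COLOR_RGB2HSV)
def blobs(p,lo,hi,amin=25):
    m=cv2.inRange(hsv(p),np.array(lo),np.array(hi))
    n,l,s,c=cv2.connectedComponentsWithStats(m)
    return [(l==i,s[i]) for i in range(1,n) if s[i,4]>=amin]
E
python3 - <<'E'
from h import *
for n in ["scene","side"]:
    p,d,K,T=shot(n,"1"); C=cloud(d,K,T)
    for nm,lo,hi in [("red",(0,150,90),(5,255,255)),("orange",(8,190,100),(17,255,255)),("white",(0,0,190),(180,30,255)),("blue",(105,120,50),(118,255,255)),("green",(60,150,40),(75,255,255)),("black",(0,0,0),(180,255,28)),("dkbrown",(0,60,20),(20,200,70)),("purple",(125,80,50),(150,255,255))]:
        for m,s in blobs(p,lo,hi,30):
            q=C[m&(d>0)]
            if len(q)<20: continue
            med=np.median(q,0)
            if not(0.2<med[0]<0.95 and abs(med[1])<.7 and med[2]<.4): continue
            print(n,nm,s.tolist(),"med",med.round(3),"p2",np.percentile(q,2,0).round(3),"p98",np.percentile(q,98,0).round(3))
E
```

```text
scene red [29, 141, 11, 11, 94] med [ 0.348 -0.577  0.21 ] p2 [ 0.332 -0.592  0.195] p98 [ 0.353 -0.567  0.216]
scene red [169, 215, 9, 27, 201] med [ 0.618 -0.186  0.202] p2 [ 0.583 -0.194  0.174] p98 [ 0.629 -0.181  0.207]
scene orange [303, 223, 20, 22, 262] med [0.445 0.123 0.021] p2 [ 0.413  0.1   -0.   ] p98 [0.466 0.146 0.027]
scene orange [337, 227, 20, 22, 249] med [0.459 0.209 0.022] p2 [0.427 0.187 0.001] p98 [0.48  0.235 0.027]
scene white [106, 212, 27, 24, 347] med [ 0.422 -0.382  0.031] p2 [ 0.392 -0.415  0.   ] p98 [ 0.448 -0.357  0.035]
scene white [145, 218, 54, 34, 1196] med [ 0.61  -0.179  0.169] p2 [ 0.555 -0.237  0.166] p98 [ 0.652 -0.141  0.172]
scene blue [153, 235, 48, 47, 1007] med [ 0.648 -0.181  0.105] p2 [ 0.576 -0.228  0.071] p98 [ 0.653 -0.142  0.139]
scene blue [152, 252, 43, 5, 108] med [ 0.649 -0.186  0.155] p2 [ 0.644 -0.229  0.15 ] p98 [ 0.653 -0.143  0.159]
scene blue [0, 260, 61, 122, 3851] med [ 0.825 -0.444  0.079] p2 [ 0.668 -0.495  0.011] p98 [ 0.861 -0.424  0.138]
scene blue [327, 390, 37, 6, 211] med [0.879 0.173 0.02 ] p2 [0.878 0.137 0.00
[... 4253 characters left out ...]
.001] p98 [0.674 0.298 0.03 ]
side dkbrown [315, 109, 42, 31, 382] med [ 0.323 -0.529  0.036] p2 [ 0.239 -0.536  0.006] p98 [ 0.387 -0.522  0.113]
side dkbrown [152, 190, 42, 32, 820] med [ 0.815 -0.035  0.075] p2 [ 0.775 -0.097  0.06 ] p98 [0.865 0.028 0.079]
side dkbrown [219, 208, 54, 51, 2014] med [ 0.586 -0.001  0.005] p2 [ 0.516 -0.066  0.001] p98 [0.672 0.117 0.039]
side dkbrown [163, 211, 31, 23, 192] med [0.799 0.026 0.025] p2 [ 0.776 -0.051  0.012] p98 [0.842 0.031 0.04 ]
side purple [304, 311, 20, 22, 233] med [0.391 0.327 0.023] p2 [0.37  0.302 0.01 ] p98 [0.415 0.348 0.027]
side purple [339, 332, 26, 20, 308] med [0.304 0.377 0.023] p2 [0.278 0.357 0.009] p98 [0.331 0.395 0.027]
```

```bash
python3 - <<'E'
from h import *
cv2.imwrite("pics/crop1.png",cv2.resize(load("scene","1")[0][180:330,80:480,::-1],None,fx=2,fy=2,interpolation=cv2.INTER_CUBIC))
def rect(q):
    r=cv2.minAreaRect((q[:,:2]*1000).astype(np.float32)); return [np.round(x,1) if not isinstance(x,tuple) else np.round(x,1).tolist() for x in r]
for n in ["scene","side"]:
    p,d,K,T=load(n,"1"); C=cloud(d,K,T)
    def reg(x0,x1,y0,y1,z0,z1): 
        return (C[...,0]>x0)&(C[...,0]<x1)&(C[...,1]>y0)&(C[...,1]<y1)&(C[...,2]>z0)&(C[...,2]<z1)&(d>0)
    H=hsv(p)
    for nm,b in dict(lid=(.5,.7,-.25,-.1,.164,.176),handle=(.5,.7,-.25,-.1,.201,.215),step=(.45,.75,-.4,-.04,.055,.065),bar=(.5,.7,-.32,-.245,.14,.18),foot=(.5,.7,-.145,-.05,.066,.073),stand=(.3,.52,-.3,-.07,.016,.024),btray=(.45,.75,-.09,.14,.036,.044),gtray=(.45,.75,.14,.36,.028,.036)).items():
        m=reg(*b); q=C[m]
        if len(q)<10: continue
        print(n,nm,len(q),rect(q),q.min(0).round(3),q.max(0).round(3),"z",np.median(q[:,2]).round(4))
    m0=cv2.inRange(H,np.array((8,190,100)),np.array((17,255,255)))>0
    for cx,cy in [(.44,.125),(.455,.212)]:
        q=C[m0&reg(cx-.05,cx+.05,cy-.045,cy+.045,.02,.032)]
        print(n,"bar",rect(q),np.median(q[:,2]))
E
```

```text
scene lid 1387 [[603.8, -194.8], [101.9, 110.2], np.float64(4.7)] [ 0.55  -0.247  0.164] [ 0.657 -0.137  0.176] z 0.1692
scene handle 112 [[605.1, -188.7], [50.3, 13.9], np.float64(5.3)] [ 0.58  -0.198  0.201] [ 0.63  -0.18   0.208] z 0.2049
scene step 2459 [[613.4, -165.8], [154.2, 200.8], np.float64(6.4)] [ 0.527 -0.271  0.055] [ 0.698 -0.059  0.065] z 0.0592
scene bar 247 [[610.8, -263.6], [36.3, 84.6], np.float64(89.9)] [ 0.568 -0.282  0.157] [ 0.653 -0.245  0.168] z 0.163
scene foot 261 [[599.8, -134.8], [103.9, 20.4], np.float64(1.1)] [ 0.548 -0.145  0.066] [ 0.652 -0.124  0.073] z 0.0695
scene stand 214 [[417.0, -173.5], [127.2, 123.1], np.float64(4.3)] [ 0.351 -0.239  0.016] [ 0.479 -0.109  0.023] z 0.0188
scene btray 496 [[592.9, 13.0], [165.1, 207.6], np.float64(5.6)] [ 0.504 -0.083  0.036] [0.681 0.123 0.044] z 0.0391
scene gtray 482 [[580.6, 242.8], [157.3, 209.4], np.float64(86.4)] [0.472 0.158 0.028] [0.687 0.324 0.036] z 0.0311
scene bar [[438.6, 123.3], [57.7, 25.2], np.float64(33.9)] 0.0233677848528282
scene bar [[451.8, 210.9], [24.5, 64.7], np.float64(52.1)] 0.0235
[... 410 characters left out ...]
], np.float64(3.0)] [ 0.572 -0.278  0.156] [ 0.653 -0.245  0.169] z 0.1635
side foot 137 [[602.8, -133.0], [99.1, 22.8], np.float64(1.2)] [ 0.553 -0.145  0.066] [ 0.652 -0.121  0.073] z 0.0696
side stand 199 [[418.2, -172.1], [123.4, 129.6], np.float64(3.6)] [ 0.354 -0.237  0.016] [ 0.482 -0.104  0.024] z 0.019
side btray 381 [[594.1, 22.8], [159.9, 195.3], np.float64(5.8)] [ 0.506 -0.08   0.036] [0.682 0.127 0.044] z 0.0393
side gtray 405 [[600.4, 242.2], [162.5, 168.1], np.float64(86.7)] [0.512 0.158 0.028] [0.688 0.327 0.036] z 0.0314
side bar [[440.1, 129.0], [55.7, 18.6], np.float64(34.6)] 0.02330311517528305
side bar [[451.6, 216.2], [20.6, 54.2], np.float64(49.5)] 0.023664564335968974
```

View pics/crop1.png

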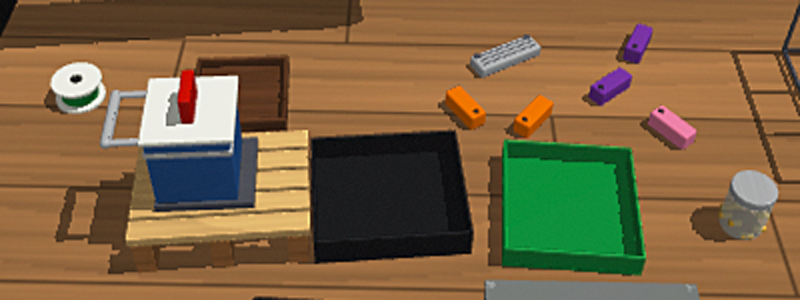

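```bash
cat >> h.py <<'E'
from scipy.spatial.transform import Rotation as Ro
def down(yaw):
    "tool down, tool z axis at world angle yaw deg"
    a=np.radians(yaw); z=np.array([np.cos(a),np.sin(a),0]); y=np.array([0,0,-1.]); return np.c_[np.cross(y,z),y,z]
def rel(P,R=None,st=None):
    st=st or bot.read_state(); R0=np.array(st['tcp_rot']); 
    d=R0.T@(np.array(P)-st['position'])*1000
    w=Ro.from_matrix(R0.T@(R if R is not None else R0)).as_rotvec(degrees=True)
    return np.r_[d,w].round(1).tolist()
E
python3 - <<'E'
from h import *
p=bot.read_state()['position']
print(rel([p[0],p[1],.345]),rel([.605,-.187,.345],down(-84.5)))
E
```

```text
[-0.0, -100.9, -0.1, 0.0, 0.0, 0.0] [-490.5, -100.6, -224.4, 0.1, 16.5, -0.0]
```

>>> jog_arm --motion '[0,-60,0,0,0,0,0,-101,0,0,0,0,-50,-101,-23,0,2,0,-490,-101,-224,0,16.5,0,-490,-101,-224,0,16.5,0,-490,-101,-224,0,16.5,0,-490,-101,-224,0,16.5,0,-490,-101,-224,0,16.5,0,-490,-101,-224,0,16.5,0,-490,-101,-224,0,16.5,0,-490,-101,-224,0,16.5,0,-490,-101,-224,0,16.5,0,-490,-101,-224,0,16.5,0,-490,-101,-224,0,16.5,0,-490,-101,-224,0,16.5,0]'

```text
time_s: 2.12
position: [0.604, -0.1889, 0.3457]
tcp_rot: [[-0.996, -0.0, 0.095], [-0.095, -0.0, -0.996], [0.0, -1.0, 0.0]]
force: [-0.0, 0.2, 0.2]
opening: 1.004
```

```bash
python3 - <<'E'
from h import *
def rect(q):
    r=cv2.minAreaRect((q[:,:2]*1000).astype(np.float32)); return [np.round(x,1).tolist() for x in r]
p,d,K,T=shot("wrist","2"); C=cloud(d,K,T)
def reg(x0,x1,y0,y1,z0,z1): 
    return (C[...,0]>x0)&(C[...,0]<x1)&(C[...,1]>y0)&(C[...,1]<y1)&(C[...,2]>z0)&(C[...,2]<z1)&(d>0)
for nm,b in dict(lid=(.5,.7,-.24,-.1,.162,.178),handle=(.5,.7,-.25,-.1,.2,.215),step=(.45,.75,-.4,-.04,.052,.064),bar=(.5,.7,-.32,-.25,.13,.18),foot=(.5,.7,-.145,-.05,.066,.075),stand=(.3,.52,-.3,-.07,.016,.024)).items():
    m=reg(*b); q=C[m]
    if len(q)<10: print(nm,len(q));continue
    print(nm,len(q),rect(q),q.min(0).round(3),q.max(0).round(3),"z",np.median(q[:,2]).round(4))
E
```

```text
lid 7072 [[601.9, -192.2], [98.4, 102.0], 4.5] [ 0.549 -0.24   0.162] [ 0.655 -0.138  0.177] z 0.1691
handle 696 [[602.7, -190.4], [48.3, 13.8], 5.1] [ 0.578 -0.199  0.2  ] [ 0.627 -0.182  0.207] z 0.2048
step 6458 [[611.5, -167.1], [149.0, 200.4], 5.9] [ 0.527 -0.274  0.052] [ 0.695 -0.061  0.063] z 0.0591
bar 1010 [[610.1, -266.6], [82.2, 32.9], 0.1] [ 0.569 -0.283  0.157] [ 0.651 -0.25   0.167] z 0.1636
foot 77 [[644.9, -134.8], [6.9, 21.0], 6.0] [ 0.64  -0.145  0.068] [ 0.649 -0.124  0.071] z 0.069
stand 531 [[415.1, -175.2], [123.9, 123.7], 4.3] [ 0.35  -0.241  0.016] [ 0.481 -0.11   0.021] z 0.0189
```

View pics/wrist2.png

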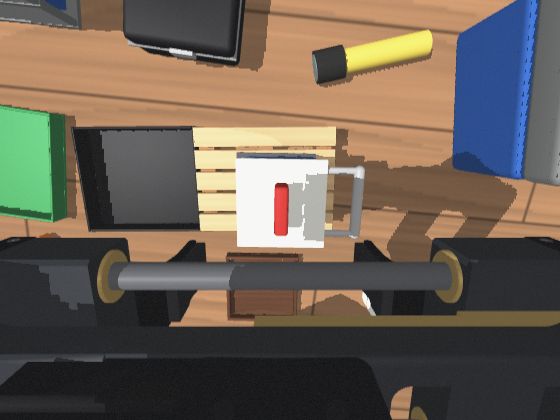

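```bash
python3 - <<'E'
from h import *
print(rel([.603,-.1895,.197],down(-85)))
E
```

```text
[1.2, 148.7, 0.6, -0.0, 0.4, 0.0]
```

>>> jog_arm --motion '[1,50,0.6,0,0.4,0,1,90,0.6,0,0.4,0,1,120,0.6,0,0.4,0,1,140,0.6,0,0.4,0,1,148,0.6,0,0.4,0,1,148,0.6,0,0.4,0]' --gripper 0.5

```text
time_s: 2.92
position: [0.6036, -0.1888, 0.1975]
tcp_rot: [[-0.996, -0.0, 0.089], [-0.089, 0.0, -0.996], [0.0, -1.0, -0.0]]
force: [-0.9, 0.2, 0.7]
opening: 0.513
```

>>> jog_arm --motion '[0,0,0,0,0,0,0,0,0,0,0,0,0,0,0,0,0,0,0,0,0,0,0,0,0,0,0,0,0,0,0,0,0,0,0,0]' --gripper 0

```text
time_s: 3.68
position: [0.6041, -0.1887, 0.1981]
tcp_rot: [[-0.996, 0.001, 0.09], [-0.09, -0.001, -0.996], [-0.001, -1.0, 0.001]]
force: [-0.6, -0.6, 2.0]
opening: 0.155
```

>>> jog_arm --motion '[0,-10,0,0,0,0,0,-30,0,0,0,0,0,-60,0,0,0,0,0,-90,0,0,0,0,0,-90,0,0,0,0]'

```text
time_s: 4.3
position: [0.6051, -0.1887, 0.2902]
tcp_rot: [[-0.996, 0.005, 0.09], [-0.09, -0.002, -0.996], [-0.005, -1.0, 0.003]]
force: [0.6, 0.3, -0.6]
opening: 0.159
```

```bash
python3 - <<'E'
from h import *
shot("scene","3")
p,d,K,T=shot("side","3")
cv2.imwrite("pics/crop3.png",cv2.resize(load("scene","3")[0][130:330,80:360,::-1],None,fx=2,fy=2))
print(bot.read_state()['position'],bot.read_state()['opening'],rel([.416,-.174,.12],down(-86)),rel([.416,-.174,.048],down(-86)))
E
```

```text
[ 0.60316792 -0.18789645  0.2867571 ] 0.15999416086567436 [184.9, 167.0, -30.5, 0.1, 1.2, 0.1] [184.9, 239.0, -30.4, 0.1, 1.2, 0.1]
```

View pics/crop3.png

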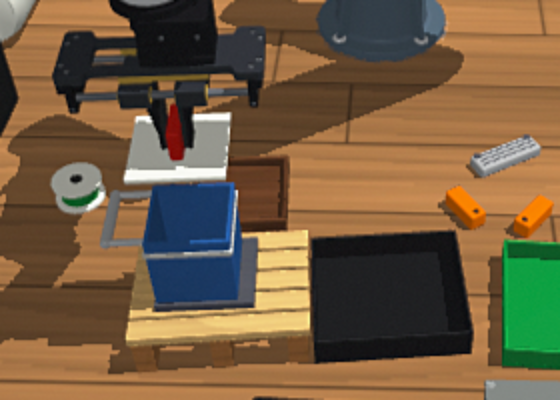

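>>> jog_arm --motion '[30,0,-5,0,0,0,70,0,-12,0,0.5,0,115,0,-20,0,1,0,160,0,-26,0,1,0,185,0,-30,0,1,0,185,40,-30,0,1,0,185,90,-30,0,1,0,185,140,-30,0,1,0,185,165,-30,0,1,0,185,165,-30,0,1,0,185,165,-30,0,1,0]'

```text
time_s: 5.78
position: [0.4169, -0.1751, 0.1227]
tcp_rot: [[-0.997, -0.0, 0.072], [-0.072, 0.0, -0.997], [0.0, -1.0, -0.0]]
force: [0.3, -0.8, -1.6]
opening: 0.157
```

```bash
python3 - <<'E'
from h import *
shot("scene","4"); p,d,K,T=shot("side","4")
cv2.imwrite("pics/crop4.png",np.hstack([cv2.resize(load("scene","4")[0][180:270,130:250,::-1],(400,300)),cv2.resize(p[120:210,210:330,::-1],(400,300))]))
s=bot.read_state();print(s['position'],s['opening'],rel([.416,-.174,.048],down(-86)))
E
```

```text
[ 0.41742346 -0.17549176  0.12348383] 0.15902447836005612 [1.4, 75.5, -1.7, -0.1, 0.2, -0.1]
```

View pics/crop4.png

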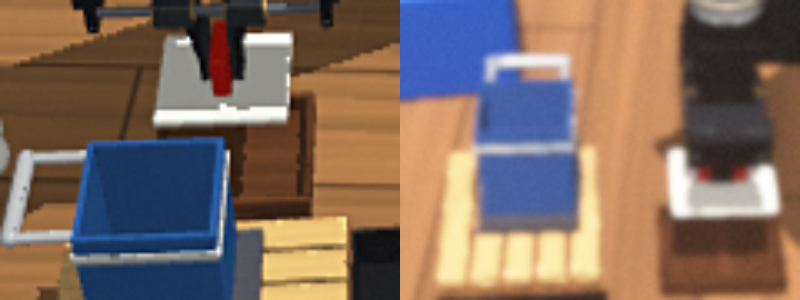

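Lid is held level above the stand; lower it slowly.

>>> jog_arm --motion '[1,25,-1.5,0,0,0,1,45,-1.5,0,0,0,1,60,-1.5,0,0,0,1,70,-1.5,0,0,0,1,75,-1.5,0,0,0,1,75,-1.5,0,0,0,1,75,-1.5,0,0,0]'

```text
time_s: 6.75
position: [0.416, -0.1739, 0.048]
tcp_rot: [[-0.997, 0.001, 0.072], [-0.072, -0.001, -0.997], [-0.001, -1.0, 0.001]]
force: [-0.2, 0.1, -1.5]
opening: 0.159
```

>>> jog_arm --motion '[0,1,0,0,0,0,0,2,0,0,0,0,0,2,0,0,0,0]'

```text
time_s: 7.12
position: [0.416, -0.1739, 0.0471]
tcp_rot: [[-0.997, 0.002, 0.072], [-0.072, -0.001, -0.997], [-0.001, -1.0, 0.001]]
force: [-1.7, 0.8, 14.2]
opening: 0.158
```

>>> jog_arm --motion '[0,0,0,0,0,0,0,0,0,0,0,0,0,0,0,0,0,0,0,-30,0,0,0,0,0,-80,0,0,0,0,0,-140,0,0,0,0,0,-200,0,0,0,0,0,-200,0,0,0,0]' --gripper 0.4

```text
time_s: 8.12
position: [0.4182, -0.1754, 0.2498]
tcp_rot: [[-0.997, 0.009, 0.073], [-0.073, -0.007, -0.997], [-0.009, -1.0, 0.007]]
force: [-0.4, -1.1, -0.5]
opening: 0.399
```

```bash
python3 - <<'E'
from h import *
def rect(q):
    r=cv2.minAreaRect((q[:,:2]*1000).astype(np.float32)); return [np.round(x,1).tolist() for x in r]
for n in ["scene","side","wrist"]:
    p,d,K,T=shot(n,"5"); C=cloud(d,K,T)
    def reg(x0,x1,y0,y1,z0,z1): 
        return (C[...,0]>x0)&(C[...,0]<x1)&(C[...,1]>y0)&(C[...,1]<y1)&(C[...,2]>z0)&(C[...,2]<z1)&(d>0)
    for nm,b in dict(lidplate=(.3,.52,-.3,-.07,.013,.025),handle=(.3,.52,-.3,-.07,.05,.07),rim=(.53,.7,-.242,-.1,.16,.17),bar=(.5,.7,-.32,-.26,.15,.172),foot=(.5,.7,-.145,-.05,.066,.075)).items():
        m=reg(*b); q=C[m]
        if nm=="lidplate": m&=hsv(p)[...,1]<40; q=C[m]
        if len(q)<10: print(nm,len(q));continue
        print(n,nm,len(q),rect(q),q.min(0).round(3),q.max(0).round(3),"z",np.median(q[:,2]).round(4))
p=load("scene","5")[0]
cv2.imwrite("pics/crop5.png",np.hstack([cv2.resize(p[190:300,110:260,::-1],(400,300)),cv2.resize(load("side","5")[0][120:210,210:330,::-1],(400,300))]))
E
```

```text
scene lidplate 589 [[413.3, -172.4], [103.3, 99.6], 2.2] [ 0.363 -0.223  0.013] [ 0.465 -0.121  0.024] z 0.0185
scene handle 77 [[416.7, -172.0], [48.3, 14.1], 3.8] [ 0.392 -0.18   0.05 ] [ 0.441 -0.164  0.057] z 0.0537
scene rim 371 [[604.5, -193.7], [95.4, 98.8], 4.4] [ 0.555 -0.242  0.16 ] [ 0.654 -0.141  0.168] z 0.1637
scene bar 189 [[611.5, -270.9], [84.6, 19.9], 0.8] [ 0.569 -0.281  0.157] [ 0.654 -0.26   0.168] z 0.1634
scene foot 274 [[599.9, -134.2], [104.0, 20.8], 0.4] [ 0.548 -0.145  0.066] [ 0.652 -0.124  0.074] z 0.0693
side lidplate 444 [[417.7, -173.8], [97.8, 115.0], 4.4] [ 0.367 -0.234  0.013] [ 0.467 -0.115  0.024] z 0.0187
side handle 53 [[416.8, -170.2], [46.1, 16.4], 4.1] [ 0.394 -0.179  0.05 ] [ 0.44  -0.161  0.058] z 0.0543
side rim 156 [[607.6, -190.0], [88.6, 101.5], 4.4] [ 0.56  -0.242  0.16 ] [ 0.655 -0.139  0.169] z 0.1641
side bar 92 [[613.0, -271.1], [19.7, 81.9], 89.2] [ 0.572 -0.28   0.153] [ 0.654 -0.261  0.168] z 0.1627
side foot 151 [[602.8, -132.2], [98.6, 25.5], 0.7] [ 0.553 -0.145  0.066] [ 0.652 -0.119  0.075] z 0.0703
wrist lidplate 5328 [[448.9, -160.4], [194.9, 119.6], 20.5] [ 0.361 -0.226  0.016] [ 0.52  -0.07   0.024] z 0.0181
wrist handle 504 [[413.6, -174.0], [49.7, 13.7], 3.8] [ 0.389 -0.182  0.05 ] [ 0.439 -0.166  0.056] z 0.0538
wrist rim 1525 [[565.5, -195.5], [15.1, 93.5], 4.5] [ 0.555 -0.242  0.16 ] [ 0.576 -0.149  0.166] z 0.1637
wrist bar 631 [[574.1, -271.9], [23.7, 12.7], 89.0] [ 0.568 -0.284  0.157] [ 0.58  -0.26   0.167] z 0.1626
wrist foot 858 [[577.8, -136.8], [58.0, 14.3], 4.5] [ 0.549 -0.145  0.067] [ 0.607 -0.128  0.072] z 0.069
```

View pics/crop5.png

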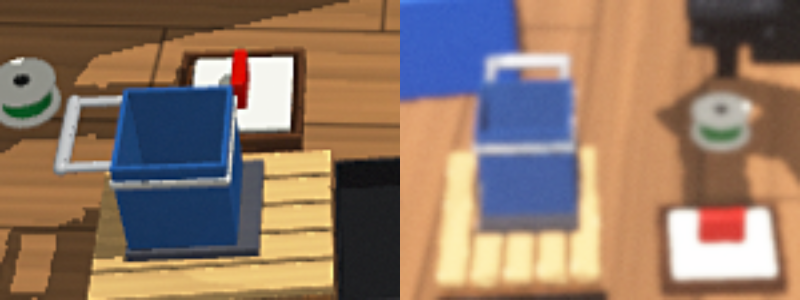

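View pics/wrist5.png

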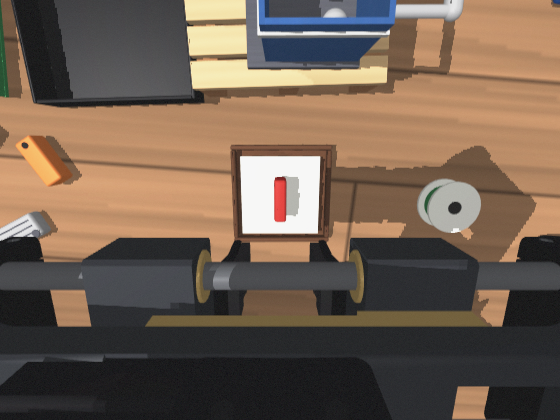

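```bash
python3 - <<'E'
from h import *
print(rel([.611,-.26,.33],down(-85.3)))
E
```

```text
[-189.2, -86.0, 100.8, 0.1, -0.6, 0.1]
```

>>> jog_arm --motion '[0,-60,0,0,0,0,-40,-86,20,0,-0.5,0,-100,-86,60,0,-0.5,0,-150,-86,80,0,-0.5,0,-189,-86,100,0,-0.6,0,-189,-86,100,0,-0.6,0,-189,-86,100,0,-0.6,0,-189,-86,100,0,-0.6,0]' --gripper 0.3

```text
time_s: 9.28
position: [0.6102, -0.2591, 0.3307]
tcp_rot: [[-0.997, -0.002, 0.083], [-0.083, 0.001, -0.997], [0.002, -1.0, -0.002]]
force: [-0.4, -0.0, 0.5]
opening: 0.305
```

```bash
python3 - <<'E'
from h import *
def rect(q):
    r=cv2.minAreaRect((q[:,:2]*1000).astype(np.float32)); return [np.round(x,1).tolist() for x in r]
print(bot.read_state()['position'])
p,d,K,T=shot("wrist","6"); C=cloud(d,K,T)
def reg(x0,x1,y0,y1,z0,z1): 
    return (C[...,0]>x0)&(C[...,0]<x1)&(C[...,1]>y0)&(C[...,1]<y1)&(C[...,2]>z0)&(C[...,2]<z1)&(d>0)
for nm,b in dict(rim=(.53,.7,-.242,-.1,.159,.17),bar=(.5,.7,-.32,-.262,.15,.172),barall=(.5,.7,-.32,-.242,.15,.172),foot=(.5,.7,-.145,-.05,.066,.075),step=(.45,.75,-.4,-.04,.052,.064)).items():
    m=reg(*b); q=C[m]
    print(nm,len(q),rect(q),q.min(0).round(3),q.max(0).round(3),"z",np.median(q[:,2]).round(4))
    if nm=="bar":
        c=q[(q[:,0]>.585)&(q[:,0]<.635)]; f=np.polyfit(c[:,0],c[:,1],1); print("barfit",np.degrees(np.arctan(f[0])),np.polyval(f,.611),c[:,2].max(),np.percentile(c[:,1],[1,99]))
E
```

```text
[ 0.61017981 -0.25907785  0.33066295]
rim 1240 [[603.6, -195.1], [90.2, 99.3], 4.3] [ 0.559 -0.242  0.159] [ 0.652 -0.143  0.166] z 0.1639
bar 924 [[609.9, -272.3], [83.1, 21.2], 0.5] [ 0.568 -0.283  0.159] [ 0.651 -0.262  0.167] z 0.1638
barfit 5.034734836076889 -0.2751436400597023 0.16662853730240235 [-0.28248376 -0.26828917]
barall 1209 [[609.6, -261.9], [83.2, 41.3], 1.5] [ 0.568 -0.283  0.158] [ 0.651 -0.242  0.167] z 0.1633
foot 75 [[644.7, -134.9], [6.6, 20.6], 4.6] [ 0.641 -0.145  0.067] [ 0.649 -0.125  0.071] z 0.0691
step 6896 [[611.1, -166.7], [150.0, 200.5], 5.9] [ 0.527 -0.273  0.052] [ 0.695 -0.06   0.064] z 0.0591
```

View pics/wrist6.png

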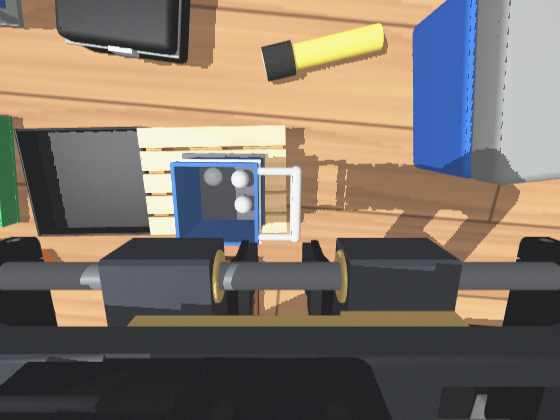

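```bash
python3 - <<'E'
from h import *
print(rel([.611,-.275,.163],down(-85.2)))
for t in list(range(0,108,3)):
    a=np.radians(t); dx=-148*np.cos(a)+100*np.sin(a)+148; dz=148*np.sin(a)+100*np.cos(a)-100
    print(t,round(-dz,1),round(-dx,1))
E
```

```text
[0.5, 168.3, 15.9, 0.0, -0.1, 0.1]
0 -0.0 -0.0
3 -7.6 -5.4
6 -14.9 -11.3
9 -21.9 -17.5
12 -28.6 -24.0
15 -34.9 -30.9
18 -40.8 -38.1
21 -46.4 -45.7
24 -51.6 -53.5
27 -56.3 -61.5
30 -60.6 -69.8
33 -64.5 -78.3
36 -67.9 -87.0
39 -70.9 -95.9
42 -73.3 -104.9
45 -75.4 -114.1
48 -76.9 -123.3
51 -77.9 -132.6
54 -78.5 -141.9
57 -78.6 -151.3
60 -78.2 -160.6
63 -77.3 -169.9
66 -75.9 -179.2
69 -74.0 -188.3
72 -71.7 -197.4
75 -68.8 -206.3
78 -65.6 -215.0
81 -61.8 -223.6
84 -57.6 -232.0
87 -53.0 -240.1
90 -48.0 -248.0
93 -42.6 -255.6
96 -36.7 -262.9
99 -30.5 -269.9
102 -24.0 -276.6
105 -17.1 -282.9
```

>>> jog_arm --motion '[0,20,16,0,0,0,0,70,16,0,0,0,0,110,16,0,0,0,0,140,16,0,0,0,0,160,16,0,0,0,0,168,16,0,0,0,0,168,16,0,0,0]'

```text
time_s: 10.2
position: [0.6123, -0.2761, 0.1628]
tcp_rot: [[-0.997, -0.001, 0.082], [-0.082, 0.0, -0.997], [0.001, -1.0, -0.001]]
force: [0.5, 0.9, 0.1]
opening: 0.298
```

```bash
python3 - <<'E'
from h import *
p=shot("scene","7")[0]; q=shot("side","7")[0]
cv2.imwrite("pics/crop7.png",np.hstack([cv2.resize(p[180:300,100:260,::-1],(400,300)),cv2.resize(q[100:220,200:320,::-1],(400,300))]))
print(rel([.611,-.275,.163],down(-85.2)))
E
```

```text
[2.1, 1.4, -1.5, -0.1, -0.1, -0.1]
```

View pics/crop7.png

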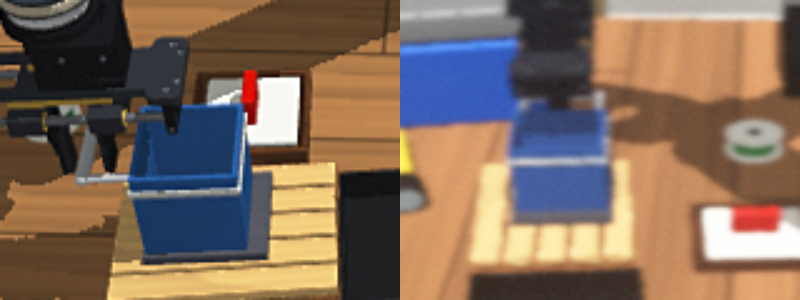

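>>> jog_arm --motion '[1,0.5,-1,0,0,0,1,0.5,-1,0,0,0,1,0.5,-1,0,0,0,1,0.5,-1,0,0,0,1,0.5,-1,0,0,0]' --gripper 0

```text
time_s: 10.92
position: [0.612, -0.2754, 0.1638]
tcp_rot: [[-0.997, 0.001, 0.083], [-0.083, -0.001, -0.997], [-0.001, -1.0, 0.001]]
force: [-1.0, -2.2, 4.3]
opening: 0.123
```

>>> jog_arm --motion '[0,-7.6,-5.4,0,0,0,0,-14.9,-11.3,0,0,0,0,-21.9,-17.5,0,0,0,0,-28.6,-24,0,0,0,0,-28.6,-24,0,0,0]'

```text
time_s: 11.55
position: [0.6103, -0.2523, 0.1922]
tcp_rot: [[-0.997, 0.002, 0.083], [-0.083, -0.004, -0.997], [-0.002, -1.0, 0.004]]
force: [0.6, -6.1, -1.3]
opening: 0.128
```

```bash
python3 - <<'E'
from h import *
p=shot("scene","8")[0]; q=shot("side","8")[0]
cv2.imwrite("pics/crop8.png",np.hstack([cv2.resize(p[180:300,100:260,::-1],(400,300)),cv2.resize(q[100:220,200:320,::-1],(400,300))]))
s=bot.read_state();print(s['position'],s['force'],s['moment'])
E
```

```text
[ 0.61032956 -0.25270488  0.19187961] [ 0.68866254 -6.2797225  -0.6161114 ] [-1.17154506 -0.1514003  -0.08832906]
```

View pics/crop8.png

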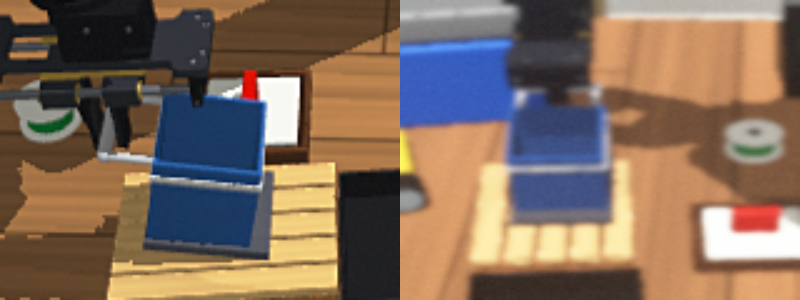

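>>> jog_arm --motion '[0,-6.3,-6.9,0,0,0,0,-12.2,-14.1,0,0,0,0,-17.8,-21.7,0,0,0,0,-23,-29.5,0,0,0,0,-27.7,-37.5,0,0,0,0,-32,-45.8,0,0,0,0,-35.9,-54.3,0,0,0,0,-39.3,-63,0,0,0,0,-42.3,-71.9,0,0,0,0,-42.3,-71.9,0,0,0]'

```text
time_s: 12.9
position: [0.6053, -0.1812, 0.2365]
tcp_rot: [[-0.996, 0.005, 0.084], [-0.084, -0.006, -0.996], [-0.004, -1.0, 0.006]]
force: [0.1, -5.5, 6.3]
opening: 0.126
```

```bash
python3 - <<'E'
from h import *
p=shot("scene","9")[0]; q=shot("side","9")[0]
cv2.imwrite("pics/crop9.png",np.hstack([cv2.resize(p[180:300,100:260,::-1],(400,300)),cv2.resize(q[100:220,200:320,::-1],(400,300))]))
s=bot.read_state();print(s['position'],s['force'],s['moment'])
E
```

```text
[ 0.60527494 -0.18165254  0.23642323] [-0.47907198 -5.39404441  7.55634805] [-1.22074017  0.05463569 -0.00999334]
```

View pics/crop9.png

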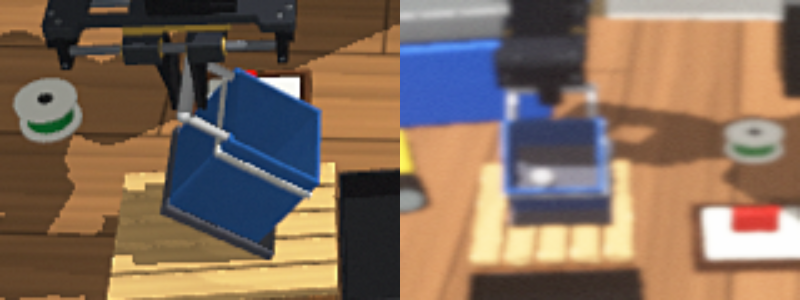

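>>> jog_arm --motion '[0,-2.4,-9,0,0,0,0,-4.5,-18.2,0,0,0,0,-6,-27.4,0,0,0,0,-7,-36.7,0,0,0,0,-7.6,-46,0,0,0,0,-7.7,-55.4,0,0,0,0,-7.3,-64.7,0,0,0,0,-6.4,-74,0,0,0,0,-5,-83.3,0,0,0,0,-3.1,-92.4,0,0,0,0,-3.1,-92.4,0,0,0]'

```text
time_s: 14.38
position: [0.5961, -0.0858, 0.2367]
tcp_rot: [[-0.996, -0.0, 0.084], [-0.084, 0.001, -0.996], [0.0, -1.0, -0.001]]
force: [2.9, -0.1, 2.8]
opening: 0.128
```

```bash
python3 - <<'E'
from h import *
p=shot("scene","10")[0]; q=shot("side","10")[0]
cv2.imwrite("pics/crop10.png",np.hstack([cv2.resize(p[180:300,120:280,::-1],(400,300)),cv2.resize(q[100:220,200:320,::-1],(400,300))]))
s=bot.read_state();print(s['position'],s['force'],s['moment'])
E
```

```text
[ 0.59626387 -0.08674134  0.23690976] [ 2.9302181  -0.2964945   3.03016822] [-0.22038149 -0.49093718  0.03071126]
```

View pics/crop10.png

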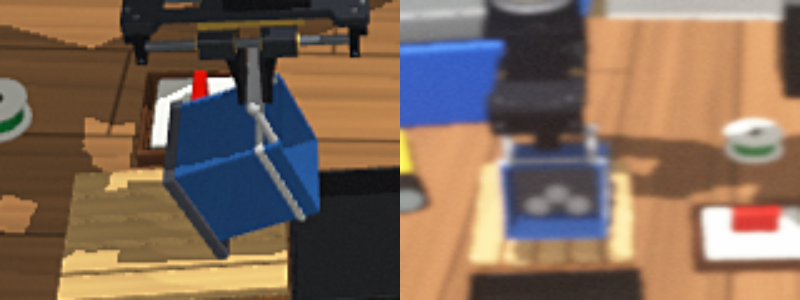

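>>> jog_arm --motion '[0,2.3,-9.1,0,0,0,0,5.2,-18,0,0,0,0,8.4,-26.7,0,0,0,0,12.2,-35.3,0,0,0,0,16.4,-43.7,0,0,0,0,18.7,-47.8,0,0,0,0,21,-51.8,0,0,0,0,23.5,-55.8,0,0,0,0,26,-59.7,0,0,0,0,28.7,-63.5,0,0,0,0,31.4,-67.3,0,0,0,0,34.3,-71,0,0,0,0,34.3,-71,0,0,0,0,34.3,-71,0,0,0]'

```text
time_s: 16.23
position: [0.5899, -0.016, 0.2026]
tcp_rot: [[-0.997, -0.001, 0.083], [-0.083, 0.001, -0.997], [0.001, -1.0, -0.001]]
force: [0.2, 0.0, 0.8]
opening: 0.12
```

```bash
python3 - <<'E'
from h import *
p=shot("scene","11")[0]; q=shot("side","11")[0]
cv2.imwrite("pics/crop11.png",np.hstack([cv2.resize(p[190:310,160:320,::-1],(400,300)),cv2.resize(q[130:250,200:320,::-1],(400,300))]))
s=bot.read_state();print(s['position'],s['force'],s['moment'])
E
```

```text
[ 0.58996103 -0.01617671  0.20271082] [-0.10005663  0.04538241  1.66690892] [-0.01300418  0.00525595  0.08706896]
```

View pics/crop11.png

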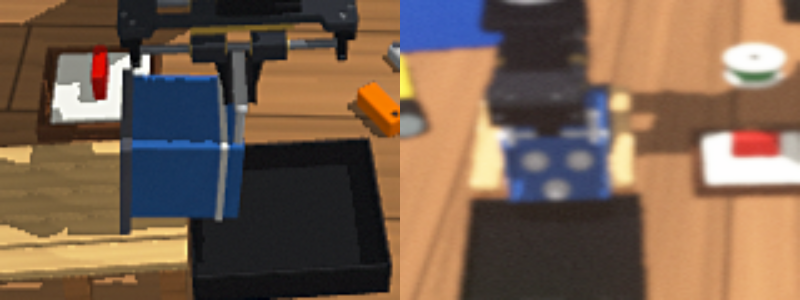

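>>> jog_arm --motion '[0,3,-3.6,0,0,0,0,6.1,-7.2,0,0,0,0,9.2,-10.6,0,0,0,0,12.4,-14,0,0,0,0,15.7,-17.3,0,0,0,0,19,-20.5,0,0,0,0,21,-22.4,0,0,0,0,21,-22.4,0,0,0,0,21,-22.4,0,0,0,0,21,-22.4,0,0,0,0,21,-22.4,0,0,0,0,21,-22.4,0,0,0,0,21,-22.4,0,0,0]'

```text
time_s: 17.95
position: [0.5882, 0.0064, 0.1817]
tcp_rot: [[-0.997, -0.0, 0.083], [-0.083, 0.001, -0.997], [0.0, -1.0, -0.001]]
force: [-2.2, 5.3, 4.1]
opening: 0.122
```

```bash
python3 - <<'E'
from h import *
p=shot("scene","12")[0]; q=shot("side","12")[0]
cv2.imwrite("pics/crop12.png",np.hstack([cv2.resize(p[190:310,160:320,::-1],(400,300)),cv2.resize(q[130:250,200:320,::-1],(400,300))]))
s=bot.read_state();print(s['position'],s['force'],s['moment'])
E
```

```text
[0.58822126 0.00643642 0.18170944] [-0.66909633  4.44196077  4.89314848] [0.6648843  0.24608654 0.11084746]
```

View pics/crop12.png

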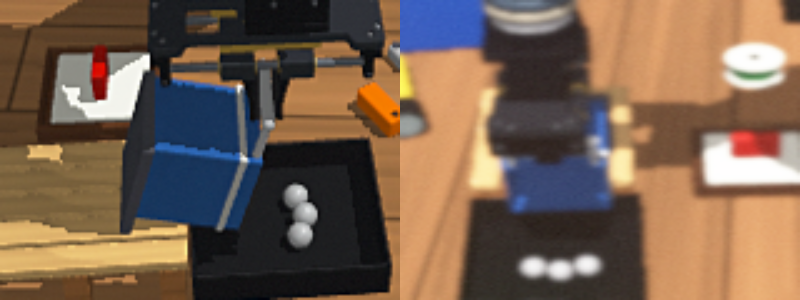

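>>> jog_arm --motion '[0,-5.3,5.1,0,0,0,0,-11.8,11.8,0,0,0,0,-18,18.8,0,0,0,0,-23.9,26.1,0,0,0,0,-29.3,33.7,0,0,0,0,-34.3,41.6,0,0,0,0,-38.9,49.7,0,0,0,0,-43.1,58.1,0,0,0,0,-46.9,66.7,0,0,0,0,-50.1,75.4,0,0,0,0,-53,84.3,0,0,0,0,-55.3,93.4,0,0,0,0,-55.3,93.4,0,0,0]'

```text
time_s: 19.68
position: [0.5965, -0.0885, 0.2372]
tcp_rot: [[-0.997, 0.001, 0.082], [-0.082, -0.001, -0.997], [-0.001, -1.0, 0.001]]
force: [0.5, 0.8, 0.8]
opening: 0.126
```

```bash
python3 - <<'E'
from h import *
p=shot("scene","13")[0]; q=shot("side","13")[0]
cv2.imwrite("pics/crop13.png",np.hstack([cv2.resize(p[180:300,120:280,::-1],(400,300)),cv2.resize(q[100:220,200:320,::-1],(400,300))]))
s=bot.read_state();print(s['position'],s['force'],s['moment'])
E
```

```text
[ 0.59635856 -0.08761702  0.2370113 ] [2.1946742  0.59549536 2.02838903] [ 0.30452428 -0.11734088  0.09256902]
```

View pics/crop13.png

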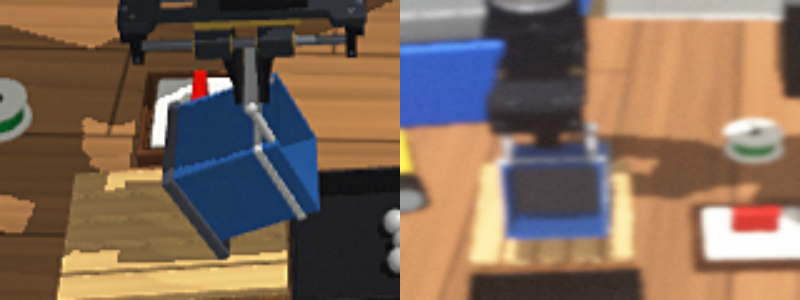

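>>> jog_arm --motion '[0,-1.9,9.1,0,0,0,0,-3.3,18.4,0,0,0,0,-4.2,27.7,0,0,0,0,-4.6,37,0,0,0,0,-4.5,46.4,0,0,0,0,-3.9,55.7,0,0,0,0,-2.9,65,0,0,0,0,-1.4,74.2,0,0,0,0,0.7,83.4,0,0,0,0,3.1,92.4,0,0,0,0,6.1,101.3,0,0,0,0,9.5,110,0,0,0,0,13.4,118.5,0,0,0,0,17.7,126.8,0,0,0,0,22.4,134.8,0,0,0,0,27.6,142.6,0,0,0,0,33.2,150.2,0,0,0,0,33.2,150.2,0,0,0]'

```text
time_s: 22.02
position: [0.6086, -0.2378, 0.2033]
tcp_rot: [[-0.997, -0.0, 0.082], [-0.082, -0.0, -0.997], [0.0, -1.0, 0.0]]
force: [0.2, -1.1, -2.5]
opening: 0.125
```

```bash
python3 - <<'E'
from h import *
p=shot("scene","14")[0]; q=shot("side","14")[0]
cv2.imwrite("pics/crop14.png",np.hstack([cv2.resize(p[180:300,100:260,::-1],(400,300)),cv2.resize(q[100:220,200:320,::-1],(400,300))]))
s=bot.read_state();print(s['position'],s['force'],s['moment'],rel([.612,-.2752,.164],down(-85.2)))
E
```

```text
[ 0.60856825 -0.2371483   0.20384499] [ 0.2588401  -2.38239114 -1.42783466] [-0.10120133 -0.1258986  -0.00471432] [-0.3, 39.9, 38.2, -0.0, -0.1, 0.0]
```

View pics/crop14.png

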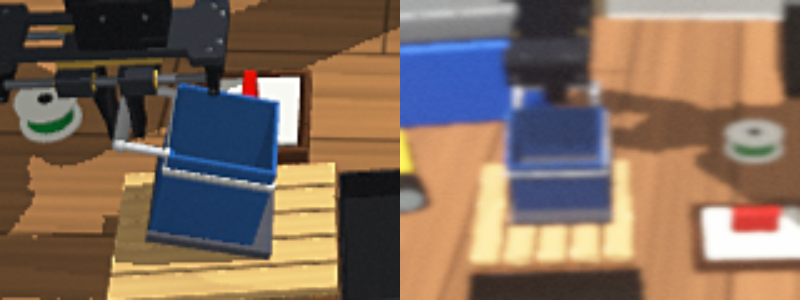

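>>> jog_arm --motion '[0,5.9,7.2,0,0,0,0,12.2,14.1,0,0,0,0,18.9,20.6,0,0,0,0,25.9,26.8,0,0,0,0,29.5,29.8,0,0,0,0,33.2,32.7,0,0,0,0,36,34.7,0,0,0,0,38.5,36.6,0,0,0,0,40.3,38,0,0,0,0,40.3,38,0,0,0,0,40.3,38,0,0,0]'

```text
time_s: 23.5
position: [0.6117, -0.2746, 0.1636]
tcp_rot: [[-0.997, -0.0, 0.083], [-0.083, 0.0, -0.997], [0.0, -1.0, -0.0]]
force: [0.4, -1.4, -2.7]
opening: 0.125
```

>>> jog_arm --motion '[0,0,0,0,0,0,0,0,0,0,0,0,0,0,0,0,0,0,0,0,0,0,0,0]' --gripper 0.3

```text
time_s: 24.0
position: [0.6117, -0.2746, 0.1637]
tcp_rot: [[-0.997, 0.0, 0.083], [-0.083, -0.0, -0.997], [-0.0, -1.0, 0.0]]
force: [0.2, -0.3, -0.0]
opening: 0.296
```

>>> jog_arm --motion '[0,-30,0,0,0,0,0,-80,0,0,0,0,0,-130,0,0,0,0,0,-175,0,0,0,0,0,-175,-40,0,0,0,0,-175,-75,0,0,0,0,-175,-75,0,0,0,0,-175,-75,0,0,0,0,-175,-75,0,0,0]'

```text
time_s: 25.12
position: [0.6056, -0.201, 0.3383]
tcp_rot: [[-0.997, -0.0, 0.082], [-0.082, -0.0, -0.997], [0.0, -1.0, 0.0]]
force: [-0.7, 0.0, 0.6]
opening: 0.299
```

```bash
python3 - <<'E'
from h import *
def rect(q):
    r=cv2.minAreaRect((q[:,:2]*1000).astype(np.float32)); return [np.round(x,1).tolist() for x in r]
print(bot.read_state()['position'])
for n in ["wrist","scene","side"]:
  p,d,K,T=shot(n,"15"); C=cloud(d,K,T)
  def reg(x0,x1,y0,y1,z0,z1): 
    return (C[...,0]>x0)&(C[...,0]<x1)&(C[...,1]>y0)&(C[...,1]<y1)&(C[...,2]>z0)&(C[...,2]<z1)&(d>0)
  for nm,b in dict(rim=(.53,.7,-.2425,-.1,.159,.17),bar=(.5,.7,-.32,-.262,.15,.172),foot=(.5,.7,-.145,-.05,.066,.075)).items():
    m=reg(*b); q=C[m]
    if len(q)<10: continue
    print(n,nm,len(q),rect(q),q.min(0).round(3),q.max(0).round(3),"z",np.median(q[:,2]).round(4))
    if nm=="bar":
        c=q[(q[:,0]>.585)&(q[:,0]<.635)]; f=np.polyfit(c[:,0],c[:,1],1); print("barfit",np.degrees(np.arctan(f[0])),np.polyval(f,.611),c[:,2].max(),np.percentile(c[:,1],[1,99]))
E
```

```text
[ 0.60560145 -0.20103906  0.33833468]
wrist rim 1445 [[604.1, -195.3], [90.3, 100.5], 5.0] [ 0.556 -0.242  0.159] [ 0.652 -0.142  0.167] z 0.1638
wrist bar 875 [[611.7, -272.8], [81.4, 21.1], 0.1] [ 0.571 -0.283  0.158] [ 0.652 -0.262  0.167] z 0.1638
barfit 4.9234195198228035 -0.27388968502121575 0.16693958122381697 [-0.2814743  -0.26747503]
wrist foot 129 [[599.4, -138.2], [98.6, 21.9], 5.0] [ 0.549 -0.145  0.067] [ 0.649 -0.123  0.071] z 0.0693
scene rim 400 [[604.9, -194.4], [94.9, 102.0], 4.5] [ 0.555 -0.242  0.159] [ 0.654 -0.141  0.168] z 0.1634
scene bar 179 [[614.1, -271.4], [80.6, 16.7], 1.1] [ 0.574 -0.28   0.157] [ 0.654 -0.262  0.169] z 0.1634
barfit 5.183578450897095 -0.2722290230606329 0.16911928239177187 [-0.2794775  -0.26643522]
scene foot 278 [[600.6, -133.4], [103.9, 22.5], 0.3] [ 0.549 -0.145  0.066] [ 0.653 -0.122  0.075] z 0.0695
side rim 165 [[608.4, -191.9], [88.5, 106.9], 5.4] [ 0.56  -0.242  0.159] [ 0.654 -0.136  0.169] z 0.1634
side bar 91 [[614.2, -269.3], [79.6, 13.0], 1.1] [ 0.574 -0.276  0.155] [ 0.654 -0.262  0.169] z 0.1633
barfit 5.222866745781937 -0.26964641272278067 0.16918511722741203 [-0.27499846 -0.26410264]
side foot 156 [[602.5, -132.5], [98.1, 26.6], 2.3] [ 0.553 -0.145  0.066] [ 0.651 -0.118  0.075] z 0.0693
```

View pics/wrist15.png

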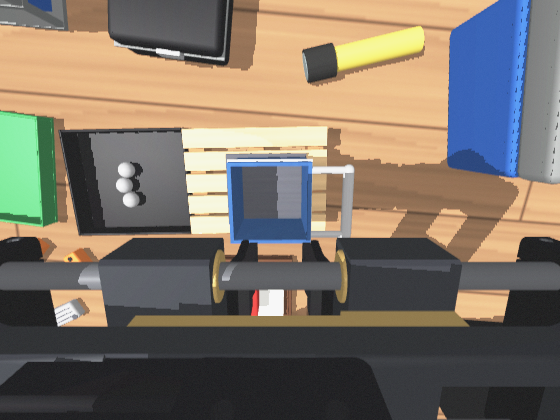

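```bash
cat > rim.py <<'E'
from h import *
def rim(n,tag,yaw=4.9):
    p,d,K,T=load(n,tag); C=cloud(d,K,T); h=hsv(p)
    m=(C[...,0]>.53)&(C[...,0]<.68)&(C[...,1]>-.26)&(C[...,1]<-.1)&(C[...,2]>.158)&(C[...,2]<.171)&(d>0)&(h[...,0]>100)&(h[...,0]<125)&(h[...,1]>110)
    q=C[m][:,:2]; a=np.radians(yaw); ex=np.array([np.cos(a),np.sin(a)]); ey=np.array([-np.sin(a),np.cos(a)])
    c0=np.array([.604,-.189]); u=(q-c0)@ex; v=(q-c0)@ey
    s=np.abs(v)<.03; t=np.abs(u)<.03
    r=lambda w:(np.percentile(w,[2,98])*1000).round(1)
    su=r(u[s]); sv=r(v[t])
    # median of each wall strip
    L=lambda w,sg:np.median(w[(w*sg>.033)&(w*sg<.056)])*1000
    um=[L(u[s],-1),L(u[s],1)]; vm=[L(v[t],-1),L(v[t],1)]
    print(n,tag,len(q),"u",su,np.round(um,1),"v",sv,np.round(vm,1))
E
python3 - <<'E'
from rim import *
for n,t in [("wrist","6"),("wrist","15"),("scene","5"),("scene","15"),("side","5"),("side","15")]: rim(n,t)
def bar(n,tag):
  p,d,K,T=load(n,tag); C=cloud(d,K,T)
  q=C[(C[...,0]>.587)&(C[...,0]<.635)&(C[...,1]>-.3)&(C[...,1]<-.255)&(C[...,2]>.15)&(C[...,2]<.172)&(d>0)]
  f=np.polyfit(q[:,0],q[:,1],1); print(n,tag,np.degrees(np.arctan(f[0])),np.polyval(f,.611))
for n,t in [("wrist","6"),("wrist","15"),("scene","5"),("scene","15"),("side","5"),("side","15")]: bar(n,t)
E
```

```text
wrist 6 1139 u [-44.2  44.4] [-42.4  42.6] v [-46.6  42.8] [-44.9  40.1]
wrist 15 1266 u [-44.1  44.6] [-41.9  42.8] v [-45.7  43.4] [-43.7  41.2]
scene 5 385 u [-44.1  46.7] [-40.9  44.2] v [-45.5  44.6] [-42.7  42.7]
scene 15 374 u [-43.2  47.3] [-40.7  45. ] v [-44.8  45.1] [-42.   43.3]
side 5 134 u [-40.3  43.6] [-40.1  43.5] v [-47.7  48.9] [-41.9  44.2]
side 15 136 u [-40.3  29.1] [-40.1  46.3] v [-46.1  48.1] [-41.7  44.4]
wrist 6 4.9382557869152235 -0.27512923971097314
wrist 15 5.062183126184271 -0.2739099510814013
scene 5 4.825698630755908 -0.2726103463021203
scene 15 5.2694736550623515 -0.2722405464950132
side 5 5.087317651486925 -0.27015421213593344
side 15 5.114310401968399 -0.2696314916098703
```

```bash
python3 - <<'E'
from h import *
print(rel([.416,-.174,.13],down(-85.9)),rel([.416,-.174,.0475],down(-85.9)))
E
```

```text
[186.6, 208.3, -42.2, 0.0, 0.6, 0.0] [186.6, 290.8, -42.2, 0.0, 0.6, 0.0]
```

>>> jog_arm --motion '[60,0,-14,0,0,0,120,0,-28,0,0.5,0,187,0,-42,0,0.6,0,187,60,-42,0,0.6,0,187,120,-42,0,0.6,0,187,180,-42,0,0.6,0,187,208,-42,0,0.6,0,187,208,-42,0,0.6,0,187,208,-42,0,0.6,0]' --gripper 0.4

```text
time_s: 26.4
position: [0.4165, -0.1744, 0.1314]
tcp_rot: [[-0.997, 0.002, 0.072], [-0.072, -0.001, -0.997], [-0.002, -1.0, 0.001]]
force: [0.3, 0.0, 0.1]
opening: 0.401
```

```bash
python3 - <<'E'
from h import *
print(rel([.416,-.174,.0475],down(-85.9)))
print(rel([.416,-.174,.0475],down(-85.9)))
E
```

```text
[0.6, 83.9, -0.6, -0.1, 0.0, -0.1]
[0.6, 83.9, -0.6, -0.1, 0.0, -0.1]
```

>>> jog_arm --motion '[0.5,40,-0.5,0,0,0,0.5,70,-0.5,0,0,0,0.5,83.5,-0.5,0,0,0,0.5,83.5,-0.5,0,0,0]'

```text
time_s: 26.9
position: [0.4156, -0.1735, 0.0474]
tcp_rot: [[-0.997, 0.001, 0.072], [-0.072, -0.0, -0.997], [-0.001, -1.0, 0.001]]
force: [-0.2, 0.7, -0.3]
opening: 0.398
```

>>> jog_arm --motion '[0,0,0,0,0,0,0,0,0,0,0,0,0,0,0,0,0,0,0,0,0,0,0,0,0,0,0,0,0,0]' --gripper 0

```text
time_s: 27.52
position: [0.4155, -0.1735, 0.0478]
tcp_rot: [[-0.997, 0.001, 0.072], [-0.072, -0.001, -0.997], [-0.001, -1.0, 0.001]]
force: [-0.4, -0.1, 6.8]
opening: 0.158
```

>>> jog_arm --motion '[0,-20,0,0,0,0,0,-60,0,0,0,0,0,-110,0,0,0,0,0,-160,0,0,0,0,0,-210,0,0,0,0,0,-235,0,0,0,0,0,-235,0,0,0,0]'

```text
time_s: 28.4
position: [0.4158, -0.1735, 0.2836]
tcp_rot: [[-0.997, 0.004, 0.072], [-0.072, -0.003, -0.997], [-0.004, -1.0, 0.003]]
force: [0.3, 0.7, -1.7]
opening: 0.157
```

```bash
python3 - <<'E'
from h import *
p=shot("scene","16")[0]; q=shot("side","16")[0]
cv2.imwrite("pics/crop16.png",np.hstack([cv2.resize(p[150:270,120:280,::-1],(400,300)),cv2.resize(q[90:210,210:330,::-1],(400,300))]))
s=bot.read_state();print(s['position'],s['force'],s['opening'],rel([.605,-.1883,.24],down(-85)))
E
```

```text
[ 0.41424514 -0.17246543  0.28102679] [-0.01430689 -0.76283505 -0.74554067] 0.15622191086954906 [-189.2, 40.7, 29.6, 0.1, -0.9, 0.1]
```

View pics/crop16.png

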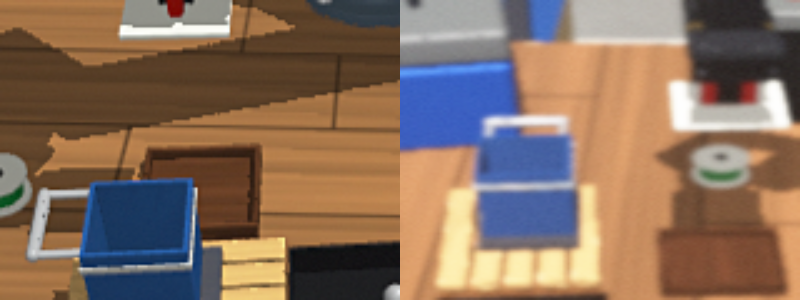

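>>> jog_arm --motion '[-40,0,6,0,0,0,-90,0,14,0,-0.4,0,-140,0,22,0,-0.9,0,-175,0,28,0,-0.9,0,-189,0,29.6,0,-0.9,0,-189,20,29.6,0,-0.9,0,-189,45,29.6,0,-0.9,0,-189,60,29.6,0,-0.9,0,-189,60,29.6,0,-0.9,0,-189,60,29.6,0,-0.9,0,-189,60,29.6,0,-0.9,0]'

```text
time_s: 29.88
position: [0.6063, -0.1893, 0.2232]
tcp_rot: [[-0.996, 0.002, 0.088], [-0.088, -0.001, -0.996], [-0.002, -1.0, 0.001]]
force: [-0.2, -0.4, -1.3]
opening: 0.158
```

```bash
python3 - <<'E'
from h import *
for n in ["scene","side","wrist"]: shot(n,"17")
p=load("scene","17")[0];q=load("side","17")[0]
cv2.imwrite("pics/crop17.png",np.hstack([cv2.resize(p[180:300,100:260,::-1],(400,300)),cv2.resize(q[100:220,200:320,::-1],(400,300))]))
for n in ["scene","wrist"]:
  p,d,K,T=load(n,"17"); C=cloud(d,K,T);h=hsv(p)
  m=(C[...,0]>.5)&(C[...,0]<.7)&(C[...,1]>-.3)&(C[...,1]<-.1)&(d>0)
  q=C[m&(h[...,1]<40)&(h[...,2]>120)&(C[...,2]>.185)&(C[...,2]<.205)]
  print(n,len(q),q.min(0),q.max(0),np.median(q[:,2]),cv2.minAreaRect((q[:,:2]*1000).astype(np.float32)))
s=bot.read_state();print(s['position'],s['force'],s['opening'],rel([.605,-.1883,.1985],down(-85)))
E
```

```text
scene 1218 [ 0.55303854 -0.24048561  0.18813459] [ 0.65898859 -0.13533621  0.19744083] 0.19365134929647587 ((606.8092651367188, -187.66171264648438), (101.27236938476562, 98.47405242919922), 5.653740882873535)
wrist 10449 [ 0.56265746 -0.23674724  0.18808529] [ 0.65760062 -0.13604903  0.1961822 ] 0.1932062905287821 ((608.4981079101562, -188.75784301757812), (90.39793395996094, 98.60698699951172), 5.033679485321045)
[ 0.60606394 -0.18913428  0.22287106] [ 0.62731858 -0.63482127 -1.52143652] 0.15790982839484935 [1.0, 24.4, -0.9, -0.0, 0.0, -0.1]
```

View pics/crop17.png

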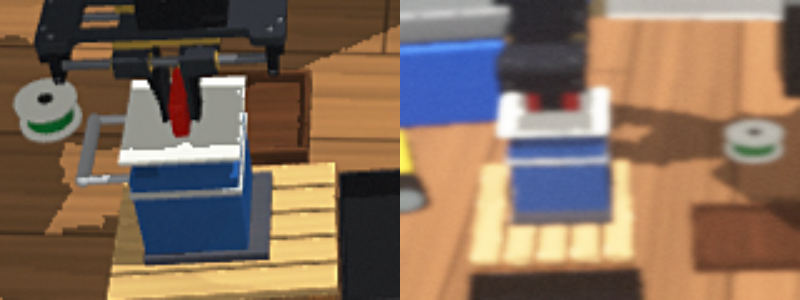

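>>> jog_arm --motion '[0.9,6,0,0,0,0,0.9,11,0,0,0,0,0.9,15,0,0,0,0,0.9,17,0,0,0,0,0.9,19,0,0,0,0,0.9,19,0,0,0,0]'

```text
time_s: 30.78
position: [0.6048, -0.189, 0.2029]
tcp_rot: [[-0.996, -0.0, 0.088], [-0.088, 0.0, -0.996], [0.0, -1.0, -0.0]]
force: [-0.0, -0.3, -1.5]
opening: 0.158
```

No contact force, so the plug is entering the mouth. Continue home.

>>> jog_arm --motion '[0,2,0,0,0,0,0,3.5,0,0,0,0,0,4.5,0,0,0,0,0,5.2,0,0,0,0,0,5.2,0,0,0,0]'

```text
time_s: 31.4
position: [0.6048, -0.189, 0.1988]
tcp_rot: [[-0.996, 0.0, 0.088], [-0.088, -0.0, -0.996], [-0.0, -1.0, 0.0]]
force: [-1.8, 1.2, 5.2]
opening: 0.159
```

>>> jog_arm --motion '[0,0,0,0,0,0,0,0,0,0,0,0,0,0,0,0,0,0,0,-30,0,0,0,0,0,-80,0,0,0,0,0,-130,0,0,0,0,0,-150,0,0,0,0,0,-150,0,0,0,0]' --gripper 0.4

```text
time_s: 32.4
position: [0.6057, -0.1895, 0.3499]
tcp_rot: [[-0.996, 0.004, 0.088], [-0.088, -0.002, -0.996], [-0.004, -1.0, 0.003]]
force: [0.2, -0.8, -0.5]
opening: 0.397
```

```bash
python3 - <<'E'
from h import *
for n in ["scene","side","wrist"]:
  shot(n,"18")
  p,d,K,T=load(n,"18"); C=cloud(d,K,T);h=hsv(p)
  m=(C[...,0]>.5)&(C[...,0]<.7)&(C[...,1]>-.25)&(C[...,1]<-.1)&(d>0)
  q=C[m&(h[...,1]<40)&(h[...,2]>120)&(C[...,2]>.164)&(C[...,2]<.18)]
  A=np.c_[q[:,0]-.605,q[:,1]+.189,np.ones(len(q))]; f=np.linalg.lstsq(A,q[:,2],rcond=None)[0]
  print(n,len(q),np.median(q[:,2]),"tilt deg",np.degrees(f[:2]).round(2),f[2],cv2.minAreaRect((q[:,:2]*1000).astype(np.float32)))
  m0=cv2.inRange(h,np.array((8,190,100)),np.array((17,255,255)))>0
  for mm,s in blobs(p,(8,190,100),(17,255,255),25):
    q=C[mm&(d>0)&(C[...,2]>.019)&(C[...,2]<.032)]
    if len(q)>15: print(n,"orange",cv2.minAreaRect((q[:,:2]*1000).astype(np.float32)))
p=load("scene","18")[0];q=load("side","18")[0]
cv2.imwrite("pics/crop18.png",np.hstack([cv2.resize(p[180:320,80:420,::-1],(680,280))]))
E
```

```text
scene 1349 0.16923188575471693 tilt deg [-0.26  0.08] 0.16920996363469623 ((604.9500732421875, -192.7661895751953), (100.88644409179688, 109.72135925292969), 5.289778232574463)
scene orange ((438.491943359375, 123.90233612060547), (60.44252395629883, 26.454326629638672), 34.23570251464844)
scene orange ((451.1623229980469, 211.42327880859375), (25.706806182861328, 61.32634353637695), 47.55222702026367)
side 432 0.16972611205298543 tilt deg [ 0.25 -0.08] 0.16984233828000303 ((606.885009765625, -189.3130645751953), (98.86141967773438, 108.69364166259766), 2.241861581802368)
side orange ((438.9112548828125, 131.93515014648438), (51.10993194580078, 14.47397518157959), 35.13717269897461)
side orange ((454.001708984375, 223.1471405029297), (12.43797779083252, 53.777687072753906), 63.70125961303711)
wrist 6960 0.1690595342779513 tilt deg [-0.19  0.  ] 0.16902668624670106 ((603.2293090820312, -192.588134765625), (98.05297088623047, 105.49378204345703), 4.959894180297852)
```

View pics/crop18.png

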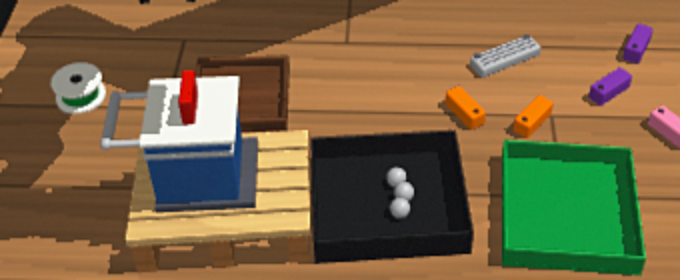

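View pics/side18.png

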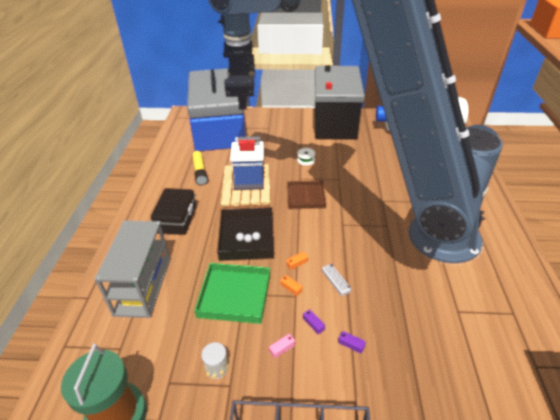

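```bash
python3 - <<'E'
from h import *
s=bot.read_state();print(s['joint_positions'])
print(rel([.445,.155,.26],down(-56)))
E
```

```text
[-2.74474658e+01  2.57274470e+01  7.33555344e+01  1.33231413e-03
  8.11146165e+01  5.75100814e+01]
[128.0, 87.0, -356.2, 0.1, -29.0, 0.1]
```

>>> jog_arm --motion '[22,0,-60,0,-5,0,44,0,-120,0,-10,0,66,0,-180,0,-15,0,88,20,-240,0,-20,0,110,50,-300,0,-25,0,128,87,-356,0,-29,0,128,87,-356,0,-29,0,128,87,-356,0,-29,0,128,87,-356,0,-29,0,128,87,-356,0,-29,0]' --gripper 0.6

```text
time_s: 33.8
position: [0.4472, 0.1534, 0.2613]
tcp_rot: [[-0.83, 0.001, 0.558], [-0.558, -0.0, -0.83], [-0.001, -1.0, 0.001]]
force: [-0.6, -0.7, 0.3]
opening: 0.601
```

```bash
cat > bars.py <<'E'
from h import *
def bars(n,tag):
  p,d,K,T=load(n,tag); C=cloud(d,K,T)
  for mm,s in blobs(p,(8,190,100),(17,255,255),25):
    q=C[mm&(d>0)&(C[...,2]>.019)&(C[...,2]<.045)]
    if len(q)>15 and q[:,0].max()<.72: 
        r=cv2.minAreaRect((q[:,:2]*1000).astype(np.float32)); a=r[2] if r[1][0]>r[1][1] else r[2]+90
        print(n,"orange c",np.round(r[0],1),"dims",np.round(r[1],1),"long",round(a,1),"z",np.median(q[:,2]).round(4))
E
python3 - <<'E'
from bars import *
print(bot.read_state()['position'])
shot("wrist","19"); shot("scene","19")
bars("wrist","19"); bars("scene","19")
E
```

```text
[0.44716813 0.15336686 0.26128576]
scene orange c [438.8 123.2] dims [61.2 26. ] long 33.7 z 0.0236
scene orange c [451.2 211.3] dims [24.5 63.8] long 142.1 z 0.0235
```

View pics/wrist19.png

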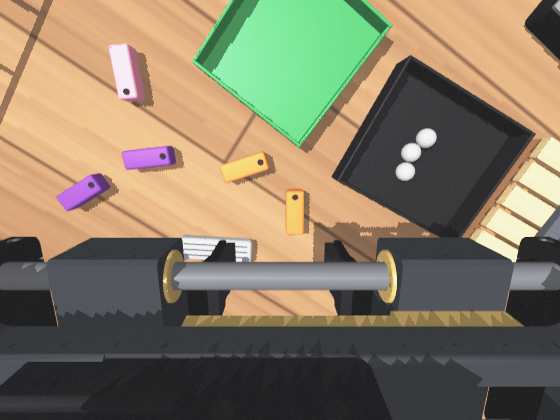

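```bash
sed -i 's/blobs(p,(8,190,100),(17,255,255),25)/blobs(p,(8,150,100),(22,255,255),25)/' bars.py; python3 - <<'E'
from bars import *
p=load("wrist","19")[0]; h=hsv(p); print(h[212,294],h[166,235])
bars("wrist","19"); bars("scene","19")
E
```

```text
[ 21 138 247] [ 23 125 247]
wrist orange c [450.7 208.8] dims [23.4 56.1] long 141.9 z 0.022
wrist orange c [436.7 122.6] dims [57.1 23. ] long 34.7 z 0.022
scene orange c [-234.8 -899.1] dims [380.8  12.4] long 0.5 z 0.032
scene orange c [438.8 123.2] dims [61.2 26. ] long 33.7 z 0.0236
scene orange c [451.2 211.3] dims [24.5 63.8] long 142.1 z 0.0235
scene orange c [677.4 -73.3] dims [ 5.4 21.3] long 99.8 z 0.0322
scene orange c [ 686.2 -157.7] dims [21.9  6.1] long 88.5 z 0.0318
scene orange c [ 694.4 -242.5] dims [ 6.4 21.8] long 95.2 z 0.0325
```

```bash
python3 - <<'E'
from h import *
print(rel([.4385,.1232,.026],down(-56)))
E
```

```text
[24.1, 235.3, 20.3, -0.0, -0.0, -0.1]
```

>>> jog_arm --motion '[12,40,10,0,0,0,24,95,20,0,0,0,24,150,20,0,0,0,24,195,20,0,0,0,24,220,20,0,0,0,24,232,20,0,0,0,24,235,20,0,0,0,24,235,20,0,0,0]'

```text
time_s: 34.9
position: [0.4381, 0.1242, 0.0265]
tcp_rot: [[-0.829, 0.002, 0.56], [-0.56, 0.0, -0.829], [-0.001, -1.0, 0.001]]
force: [-0.2, -1.5, -1.3]
opening: 0.6
```

>>> jog_arm --motion '[0,0,0,0,0,0,0,0,0,0,0,0,0,0,0,0,0,0,0,0,0,0,0,0,0,0,0,0,0,0]' --gripper 0

```text
time_s: 35.52
position: [0.4378, 0.1242, 0.0262]
tcp_rot: [[-0.828, 0.001, 0.56], [-0.56, -0.0, -0.828], [-0.001, -1.0, 0.001]]
force: [0.1, -1.3, 4.6]
opening: 0.272
```

>>> jog_arm --motion '[0,-20,0,0,0,0,0,-60,0,0,0,0,0,-100,0,0,0,0,0,-100,0,0,0,0]'

```text
time_s: 36.02
position: [0.4387, 0.1245, 0.1277]
tcp_rot: [[-0.829, 0.005, 0.56], [-0.56, 0.0, -0.829], [-0.005, -1.0, 0.003]]
force: [0.2, 0.3, -1.1]
opening: 0.276
```

```bash
python3 - <<'E'
from h import *
print(rel([.57,.235,.126],down(-87)),rel([.57,.235,.033],down(-87)))
E
```

```text
[-170.6, 2.5, -18.0, -0.1, 31.1, -0.3] [-170.2, 95.5, -18.3, -0.1, 31.1, -0.3]
```

```bash
python3 - <<'E'
from h import *
print(rel([.60,.212,.126],down(-92)),rel([.60,.212,.031],down(-92)))
E
```

```text
[-182.6, 2.6, 17.8, -0.1, 36.1, -0.3] [-182.1, 97.6, 17.6, -0.1, 36.1, -0.3]
```

>>> jog_arm --motion '[-46,0,4,0,9,0,-92,0,9,0,18,0,-138,0,13,0,27,0,-182,0,18,0,36,0,-182,0,18,0,36,0,-182,30,18,0,36,0,-182,65,18,0,36,0,-182,85,18,0,36,0,-182,94,18,0,36,0,-182,96,18,0,36,0,-182,96,18,0,36,0]'

```text
time_s: 37.4
position: [0.5987, 0.2113, 0.0304]
tcp_rot: [[-0.999, 0.002, -0.034], [0.034, 0.0, -0.999], [-0.002, -1.0, -0.0]]
force: [-0.2, 0.3, -2.5]
opening: 0.275
```

Still carrying the weight (−2.5 N); 1 mm more, then release.

>>> jog_arm --motion '[0,0.7,0,0,0,0,0,1,0,0,0,0,0,1,0,0,0,0]'

```text
time_s: 37.78
position: [0.5992, 0.2114, 0.0301]
tcp_rot: [[-0.999, 0.002, -0.034], [0.034, 0.0, -0.999], [-0.002, -1.0, -0.0]]
force: [-0.4, -0.9, 4.2]
opening: 0.273
```

>>> jog_arm --motion '[0,0,0,0,0,0,0,0,0,0,0,0,0,0,0,0,0,0,0,-40,0,0,0,0,0,-100,0,0,0,0,0,-160,0,0,0,0,0,-160,0,0,0,0]' --gripper 0.4

```text
time_s: 38.65
position: [0.602, 0.2121, 0.1948]
tcp_rot: [[-0.999, 0.013, -0.034], [0.034, 0.002, -0.999], [-0.013, -1.0, -0.003]]
force: [0.5, 0.0, 0.1]
opening: 0.401
```

```bash
python3 - <<'E'
from bars import *
shot("scene","20"); bars("scene","20"); cv2.imwrite("pics/c20.png",cv2.resize(load("scene","20")[0][180:330,220:480,::-1],None,fx=2.5,fy=2.5))
print(rel([.451,.210,.14],down(52)),bot.read_state()['joint_positions'])
E
```

```text
scene orange c [-237.5 -898.9] dims [380.2  12. ] long 0.1 z 0.0319
scene orange c [451.5 211.2] dims [26.2 60. ] long 141.8 z 0.0233
scene orange c [598.8 212.1] dims [23.9 63.6] long 177.8 z 0.0273
scene orange c [677.5 -73.4] dims [ 6.6 21.2] long 93.5 z 0.0314
scene orange c [ 686.7 -158.1] dims [ 5.2 22.2] long 91.5 z 0.0323
scene orange c [ 694.9 -242.8] dims [ 6.4 21.6] long 91.8 z 0.0326
[148.9, 50.8, 6.7, -0.4, -143.9, -0.2] [9.38131674e+00 3.43765808e+01 8.35779328e+01 6.54811460e-04
 6.16988611e+01 1.01329267e+02]
```

View pics/c20.png

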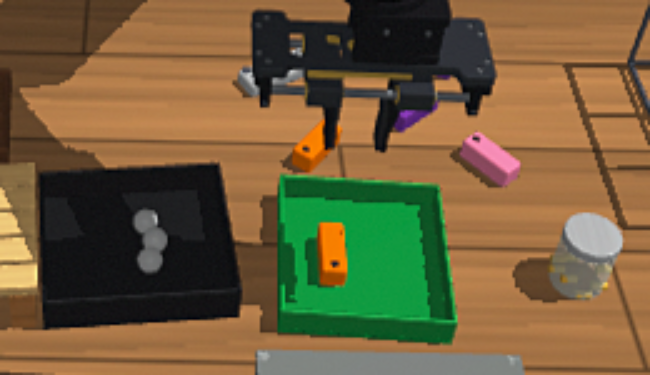

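```bash
python3 - <<'E'
from h import *
print(rel([.451,.2105,.12],down(-128)),rel([.451,.2105,.026],down(-128)))
E
```

```text
[149.1, 70.8, 6.2, 0.2, 36.1, -0.3] [149.6, 164.7, 6.4, 0.2, 36.1, -0.3]
```

>>> jog_arm --motion '[40,0,2,0,9,0,80,0,3,0,18,0,120,10,5,0,27,0,149,30,6,0,36,0,149,70,6,0,36,0,149,70,6,0,36,0,149,70,6,0,36,0]' --gripper 0.6

```text
time_s: 39.58
position: [0.4494, 0.2103, 0.1187]
tcp_rot: [[-0.788, -0.001, -0.615], [0.615, -0.0, -0.788], [0.0, -1.0, 0.001]]
force: [0.7, 0.7, 0.4]
opening: 0.6
```

```bash
python3 - <<'E'
from bars import *
shot("side","21"); shot("scene","21"); bars("scene","21"); print(bot.read_state()['position'])
p=load("scene","21")[0];q=load("side","21")[0]
cv2.imwrite("pics/c21.png",np.hstack([cv2.resize(p[180:330,270:430,::-1],(400,375)),cv2.resize(q[220:370,210:370,::-1],(400,375))]))
print(rel([.451,.2105,.026],down(-128)))
E
```

```text
scene orange c [-231.4 -898.1] dims [383.   13.3] long 0.4 z 0.0324
scene orange c [451.  212.1] dims [25.3 61. ] long 144.7 z 0.0234
scene orange c [ 474.2 -137.1] dims [ 4.5 56.2] long 91.9 z 0.0201
scene orange c [599.2 212.2] dims [23.6 60.2] long 177.5 z 0.0274
scene orange c [677.8 -73.2] dims [ 6.1 20.8] long 90.6 z 0.032
scene orange c [ 686.9 -157.9] dims [ 5.5 21.3] long 95.0 z 0.0323
scene orange c [ 694.7 -242.3] dims [ 5.4 22.8] long 95.4 z 0.0318
[0.45019278 0.21051958 0.11962451]
[-0.5, 93.6, -0.3, 0.1, 0.0, -0.1]
```

View pics/c21.png

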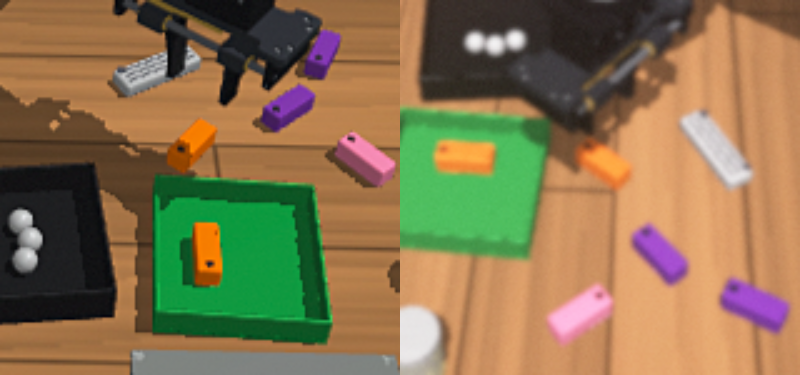

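>>> jog_arm --motion '[-0.5,40,-0.3,0,0,0,-0.5,70,-0.3,0,0,0,-0.5,86,-0.3,0,0,0,-0.5,93,-0.3,0,0,0,-0.5,93,-0.3,0,0,0]'

```text
time_s: 40.3
position: [0.4501, 0.2104, 0.0262]
tcp_rot: [[-0.789, 0.001, -0.615], [0.615, 0.0, -0.789], [-0.001, -1.0, -0.001]]
force: [-0.2, -0.5, -0.0]
opening: 0.594
```

>>> jog_arm --motion '[0,0,0,0,0,0,0,0,0,0,0,0,0,0,0,0,0,0,0,0,0,0,0,0,0,0,0,0,0,0]' --gripper 0

```text
time_s: 40.92
position: [0.4498, 0.2103, 0.0262]
tcp_rot: [[-0.789, 0.0, -0.615], [0.615, 0.0, -0.789], [-0.0, -1.0, -0.0]]
force: [-0.2, -0.3, 3.6]
opening: 0.271
```

>>> jog_arm --motion '[0,-20,0,0,0,0,0,-60,0,0,0,0,0,-100,0,0,0,0,0,-100,0,0,0,0]'

```text
time_s: 41.42
position: [0.4514, 0.2108, 0.1281]
tcp_rot: [[-0.789, 0.006, -0.615], [0.615, 0.001, -0.789], [-0.004, -1.0, -0.005]]
force: [0.3, -0.3, -2.5]
opening: 0.277
```

```bash
python3 - <<'E'
from h import *
print(rel([.60,.277,.126],down(-92)),rel([.60,.277,.031],down(-92)))
E
```

```text
[-76.4, 3.0, -143.6, 0.2, -35.9, -0.3] [-76.1, 98.0, -143.1, 0.2, -35.9, -0.3]
```

>>> jog_arm --motion '[-19,0,-36,0,-9,0,-38,0,-72,0,-18,0,-57,0,-108,0,-27,0,-76,0,-143,0,-36,0,-76,0,-143,0,-36,0,-76,0,-143,0,-36,0,-76,30,-143,0,-36,0,-76,65,-143,0,-36,0,-76,85,-143,0,-36,0,-76,94,-143,0,-36,0,-76,96.5,-143,0,-36,0,-76,96.5,-143,0,-36,0]'

```text
time_s: 42.92
position: [0.5983, 0.2765, 0.0303]
tcp_rot: [[-0.999, 0.002, -0.034], [0.034, 0.001, -0.999], [-0.002, -1.0, -0.001]]
force: [1.1, 0.2, -2.0]
opening: 0.27
```

>>> jog_arm --motion '[0,0.5,0,0,0,0,0,0.5,0,0,0,0]'

```text
time_s: 43.18
position: [0.5985, 0.2766, 0.0301]
tcp_rot: [[-0.999, 0.002, -0.034], [0.034, 0.001, -0.999], [-0.002, -1.0, -0.001]]
force: [0.0, -0.9, 3.3]
opening: 0.269
```

>>> jog_arm --motion '[0,0,0,0,0,0,0,0,0,0,0,0,0,0,0,0,0,0,0,-40,0,0,0,0,0,-100,0,0,0,0,0,-160,0,0,0,0,0,-220,0,0,0,0,60,-260,0,0,0,0,120,-260,0,0,0,0,120,-260,0,0,0,0,120,-260,0,0,0,0]' --gripper 0.4

```text
time_s: 44.55
position: [0.4778, 0.2806, 0.2892]
tcp_rot: [[-0.999, 0.002, -0.033], [0.033, 0.0, -0.999], [-0.002, -1.0, -0.0]]
force: [0.7, -0.1, 0.1]
opening: 0.403
```

```bash
python3 - <<'E'
from bars import *
for n in ["scene","side"]: shot(n,"22")
bars("scene","22"); bars("side","22")
p=load("scene","22")[0];q=load("side","22")[0]
cv2.imwrite("pics/c22.png",np.vstack([cv2.resize(p[170:340,80:520,::-1],(700,270)),cv2.resize(q[110:380,130:430,::-1],(367,330)).repeat(1,0) if 0 else np.pad(cv2.resize(q[110:380,130:430,::-1],(367,330)),((0,0),(0,333),(0,0)))]))
for n in ["scene","side"]:
  p,d,K,T=load(n,"22"); C=cloud(d,K,T);h=hsv(p)
  q=C[(C[...,0]>.5)&(C[...,0]<.7)&(C[...,1]>-.25)&(C[...,1]<-.1)&(d>0)&(h[...,1]<40)&(h[...,2]>120)&(C[...,2]>.16)&(C[...,2]<.18)]
  print(n,"lid z",np.median(q[:,2]),np.percentile(q[:,2],[3,97]))
print(bot.read_state()['position'])
E
```

```text
scene orange c [-234.8 -898.7] dims [ 13.4 383. ] long 179.8 z 0.0319
scene orange c [ 359.5 -192.8] dims [ 8.4 89.2] long 97.4 z 0.021
scene orange c [599.  212.4] dims [23.5 60.3] long 177.9 z 0.0275
scene orange c [600.3 277.7] dims [24.6 62.1] long 178.1 z 0.0274
scene orange c [677.9 -73.4] dims [ 4.3 21.1] long 93.6 z 0.0309
scene orange c [ 685.8 -158. ] dims [21.7  6.5] long 89.5 z 0.0304
scene orange c [ 694.9 -242.5] dims [ 5.4 22.6] long 97.8 z 0.032
side orange c [598.9 214.5] dims [27.3 58.9] long 173.3 z 0.0272
side orange c [600.8 279.3] dims [26.8 59.1] long 178.8 z 0.0275
scene lid z 0.16916057019662623 [0.16526234 0.17176078]
side lid z 0.1699163936378577 [0.16145553 0.17288578]
[0.47932086 0.28051172 0.28883469]
```

View pics/c22.png

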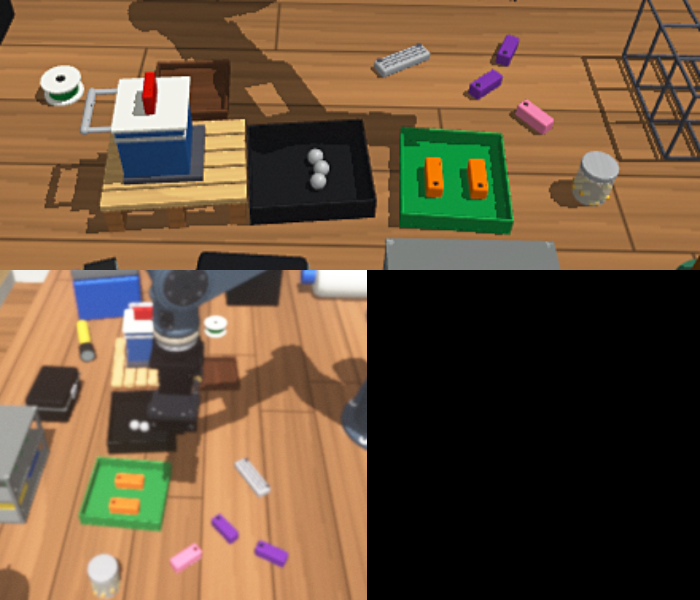

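```bash
python3 -c "
from rig import bot
print(bot.hand_in())"
```

```text
the job is handed in; nothing more can be done
None
```

The job is done and handed in at about 45 s. No verdict is reported.

- **Order of work:**
  - I parked the lid flat in the stand and rocked the tub by its bar to about 104° with the base edge on the step.
  - All three balls rolled into the black tray. I then set the tub upright again, about 1 mm ahead of where it started.
  - I put the lid back on and laid both orange bars in the green tray.
- **Last checks, all good:**
  - **Lid:** plate top at 0.169–0.170 m, the same height as at the start. When I measured it just after seating it was level to within 0.3°.
  - **Balls:** three in the tray, and the tub was seen empty before the lid went on.
  - **Bars:** both lie flat in the green tray, and no other orange bar was seen on the shelf.
  - **Other gear:** the pink and purple look-alikes, multitool, jar and spool were not touched.
- **Disagreements:** the cameras differed by 1–2 mm on the tub and lid positions. I aimed for the middle, and the lid dropped home without contact. The largest force I read was 14 N, while setting the lid down in the stand. I saw no grip slackening and no knocked bar.

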